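# Set and lock a length stop, then lay a blank against it

## Robot

A 6-joint arm with a two-finger parallel gripper is mounted at the origin on the work surface. World frame = base frame: x ahead of the robot, y to its left, z up, the work surface at z = 0. Lengths are in mm, angles in degrees, forces in N, time in s.
With the tool pointing down it reaches from about 300 to 850 mm from the base axis. Payload 4.2 kg.
Tool frame: the origin (TCP) lies at the very end of the fingers, on their centre line; the grasp point (between the pads) lies 19 mm behind it (env.grip_depth is the distance from the TCP to the grasp point, in mm); y points along the fingers, z is the direction in which the jaws open and shut, and the axes are right-handed (so a half turn about y gives the same grasp; the last joint's range is limited). The gripper opens to 91 mm and grips with 3 to 60 N. Pads are 32 mm wide; open, the fingers measure 118 mm over their backs; the gripper's body (76 mm by 178 mm) begins 60 mm behind the grasp point.
Start: joints at [74.313, 18.312, 89.639, -0, 72.044, -1.146], TCP at [144.375, 556.596, 213.976] pointing down, gripper open.
Joint ranges: [-177.97, 177.97], [-48.28, 115.42], [12.27, 149.76], [-77.06, 257.06], [2.81, 150.46], [-146.56, 146.56]. Speed limits (degrees/s): [147.25, 147.25, 180, 180, 180, 180].

## Interface

Orientations are given as [roll, pitch, yaw] about the fixed x, y, z axes, in that order (R = Rz(yaw) Ry(pitch) Rx(roll)).
In Python, from workcell import state, imaging, job, env gives the robot as it stands.
- The arm moves only by the shell command python3 -m pendant 'ROWS' [FORCE]. ROWS is JSON, a list of rows, each an object with "delta_pos": the shift along the tool's x, y, z in cm, a list of three; "twist": the turn, a rotation vector about the tool's x, y, z in degrees, a list of three; "grip": the opening in per cent of the stroke, from 0 (shut) to 100 (fully open). In form: [{"delta_pos": [tx, ty, tz], "twist": [wx, wy, wz], "grip": grip}, ...]. A call has exactly 5 rows; each row is the pose to reach, as a shift and turn from the pose commanded when the call began, along the tool's axes at that moment; what a row does not reach only later rows make up. A row lasts 1/10 s, in which the tool goes at most 50 mm and 8.59 degrees, less where a joint would pass 70% of its speed; a pose out of reach is approached as far as the arm can. A call with a gripper value outside its range is refused whole. The fingers move at their own pace and stop on an object; FORCE is the grip in N (left out, the last holds). Time passes only in rows, so rows that repeat a pose let the fingers close, or fill a call up. It gives the time, the measured TCP pose, the force and the opening at its end, in the units of the state.
- state(): the state, without advancing time (a new reading comes with each control period).
- imaging.grab_frame(name): name is "side" or "top" or "wrist"; returns (picture, depth): 384x512x3 uint8, red, green, blue; 384x512 float32, mm along the optical axis (not along the pixel's ray), 0 where there is no reading.
- imaging.camera_info(name): a dict with "fx", "fy", "cx", "cy" (pixels), "R" (3x3) and "t" (3): a world point X has camera coordinates R X + t. Camera axes: x right, y down, z forward; pixel columns grow to the right and rows downward; lengths in mm; the calibration is good to about 2 mm. A picture is of the moment at which its call begins: read the wrist's pose just before it. camera_info takes no time and is no camera call; for the wrist camera it gives the pose at the moment of the call.
- job.job_done(): hands the job in, once; it reports no verdict.
The state is a dict: "time_s": time; "qpos": joint angles; "qvel": joint speeds; "effort": joint torques, N m; "ee_pos": TCP position; "ee_rot": TCP orientation; "force": force on the tool from outside, world axes, zero at the start; "torque": the same for the moment, N m; "gripper_width": finger opening in mm.
Only numpy, scipy, OpenCV 4.12 (cv2) and the standard library are available. Lean on these libraries where they do the work, as an engineer would, in place of code of your own. Each camera call takes 0.05 s, during which the arm holds its last target.

## Task

Set this length stop for the next cut: pull its lock knob right out, crank the handwheel until the carriage's pointer stands at the arrow-shaped (diamond) flag on the scale, not the round one, and push the lock knob fully home. Then lay the long wooden blank flat in the bed's channel, along it, with its end touching the stop face. Leave the other things around the machine where they are.

Things in the scene. Friction and masses are not known exactly. Their poses are not given: they have to be found in the camera images.
- machine: Bench stop slide, grey painted steel, fixed on the bench. Origin on the bench under it; x points away from its operating side (roughly away from the robot), y along the bed, z up. In this frame, mm: gearbox 110 x 120, top z 78, centred x 40, y -145; scale bar behind the bed, x 90 to 145, y -80 to 200, top z 75, white with black ticks every 10; pull lock on a sloped panel in front, at y 30.
- bed (a point): Centre of the bed's floor, 70 mm above the bench; axes as the machine's. The channel runs along y, 295 mm long, 68 mm wide between two steel lips that are 10 mm wide and rise 8 mm above the floor. The carriage with the stop fills it towards the gearbox.
- shield_edge (a point): Middle of the front (-x) edge of a clear chip shield that roofs over the lock, 172 mm above the bench; axes as the machine's. The shield is 176 mm long in y, reaches 42 mm back in +x and is 4 mm thick (its aluminium edge 10 mm). It stands on two upright flat straps, 29 mm behind this point and 85 mm to either side in y.
- lock (a joint): Slide lock travel in m: 0 = fully home (locked), 0.025 = fully out (unlocked). Starts home. Two detents hold it at either end; passing the middle takes about 10 N and it snaps over to the nearer end when let go.
- lock_knob (a point): Black round lock knob on the sloped front of the machine, 36 mm diameter, 30 mm long, on a 14 mm steel shaft; this point is the centre of the knob, and moves with it. Its z axis is the knob's axis and the pull-out direction: it leans 35 degrees from vertical towards the machine's -x side (towards the robot). At home its lower end is 22 mm off the panel. The chip shield blocks a gripper coming straight down; one in line with the axis has room.
- wheel (a joint): Handwheel angle in rad, growing clockwise seen from above, range 0 to 18.8. It turns on a vertical axis, friction about 0.08 N m, and stays where it is left. It drives the carriage: one clockwise turn (6.283 rad) moves the carriage 30 mm along the machine's +y, away from the wheel; anticlockwise brings it back.
- wheel_hub (a point): Point on the handwheel's vertical axis, level with the middle of the crank handle, 134 mm above the bench. The wheel is a steel disc of 56 mm radius, 12 mm thick at the rim, on the gearbox (rim's top at 101 mm above the bench, hub's top at 109 mm).
- crank_handle (a point): Middle of the wooden crank handle that stands upright on the handwheel, 44 mm from its axis: 56 mm tall (104 to 160 mm above the bench), about 25 mm diameter at this point. It revolves freely on its own pin, so it can be led round in a circle without turning the gripper.
- carriage (a joint): Carriage travel in m along the machine's +y, 0 to 0.09; moved only by the handwheel.
- pointer (a point): Tip of the carriage's dark pointer finger (8 mm wide), which sticks out over the scale bar, 92 mm above the bench.
- stop_face (a point): Centre of the carriage's flat stop face, which looks along the machine's +y (this point's y axis). The stop block is steel, 62 mm wide (x), 40 mm thick (y), from 72 to 112 mm above the bench; this point is 22 mm above the bed floor.
- mark (a point): The tip, towards the bed, of the arrow flag's dark steel diamond plate (28 mm square set cornerwise, 40 mm across) on the scale bar, 90 mm above the bench.
- arrow_flag: The flag that marks the wanted position: foot and diamond (pointed) plate, fixed on the scale bar. Origin under its foot; axes as the machine's. Its y position along the machine is the mark.
- round_flag: A second flag of the same size with a round disc 40 mm across; not the wanted mark. Origin under its foot.
- blank: The long hardwood blank, 45 x 150 x 50 mm (x, y, z), loose, about 0.23 kg, lying on the bench beside the machine, to the left or to the right. Origin at the centre of its underside.
- blank_center (a point): Centre of the long blank, 25 mm above its underside; y along its length, z up.
- offcut: Short offcut of the same section, 45 x 75 x 50 mm, on the other side; not to be used.
- glue: White glue bottle, 170 mm tall, 60 mm diameter.
- cup: White cup, 95 mm tall, 76 mm diameter.
- sanding_block: Cork sanding block 60 x 105 x 26 mm lying in front of the machine.
- square: Try square with a 120 mm steel blade and dark wood stock, lying in front of the machine.
Things that resemble listed ones, but are neither listed nor needed, are in the scene too. Leave any red look-alike of the blank alone.

How it is judged (in metres and radians):
On the way, in this order (a step that is already met when the one before it is completed fails the run):
1. the lock knob is pulled right out (over 20 of its 25 mm) (value of joint lock above 0.02 m), for 0.2 s.
2. with the lock out, the pointer stands within 3 mm of the arrow flag's tip along the scale (y of pointer in the frame of arrow_flag between -0.003 and 0.003 m and value of joint lock above 0.02 m), for 0.5 s.
3. the lock knob is pushed home (within 4 mm) with the pointer still at the arrow flag (y of pointer in the frame of arrow_flag between -0.003 and 0.003 m and value of joint lock below 0.004 m), for 0.2 s.
4. the long blank lies flat in the channel with its end against the stop (all of step 3 and y of blank_center in the frame of stop_face between 0.072 and 0.079 m and x of blank_center in the frame of stop_face between -0.015 and 0.015 m and z of blank_center in the frame of machine between 0.092 and 0.098 m and angle between the y axis of blank_center and the y axis of machine, either way round below 0.1 rad and angle between blank_center's own z axis and vertical below 0.06 rad), for 0.2 s.
At the end, for the whole second after the job is handed in: The pointer is within 3 mm of the arrow flag's tip along the scale; the lock knob is home (within 4 mm); the long blank rests flat on the bed floor (within 3 mm), along the channel (within 0.10 rad, within 15 mm of its centre line), its end within 4 mm of the stop face, and it is at rest (all of step 4 and linear speed of blank below 0.02 m/s); the robot touches nothing.
It fails at once if a bystander (offcut, glue bottle, cup, sanding block or square) is moved more than 30 mm (distance of any of offcut, glue, cup, sanding_block, square from where it was at the start of the episode above 0.03 m).
It also fails if it takes over 72 s, if anything falls off the work surface, if the arm or the gripper's body presses on something with over 40 N, if the wrist force passes 120 N, or if a joint passes its speed limit or range.

## Working session

There is one attempt and no reset: what is moved stays moved. The work goes in short steps, Python scripts to look and compute and a shell command to move; the robot and the scene stay as the last step left them, time stands still between calls to the robot, and variables do not carry over. Pictures are saved under pics/ and viewed, and the job is handed in when it is done.

```bash
ls; mkdir -p pics
python3 - <<'E'
from workcell import state, imaging, job, env
import cv2,numpy as np
print(state()); print([a for a in dir(env) if a[0]!='_'])
for n in ["side","top","wrist"]:
    i=imaging.camera_info(n); print(n,i)
    p,d=imaging.grab_frame(n); np.savez(f"pics/{n}0.npz",p=p,d=d)
    cv2.imwrite(f"pics/{n}0.png",p[:,:,::-1])
E
```

```text
pics
{'time_s': 0.0, 'qpos': array([ 7.43131359e+01,  1.83508442e+01,  8.97087185e+01, -1.88381137e-03,
        7.20433651e+01, -1.14636302e+00]), 'qvel': array([-0.04354892,  0.11266824, -0.01370839, -0.00474482,  0.08715376,
       -0.09186463]), 'effort': array([-7.67566780e-04, -4.12472105e+01, -2.31967038e+01,  7.27739744e-02,
        4.56952164e-02, -1.39362182e-04]), 'ee_pos': array([144.23388253, 556.07428625, 213.11260611]), 'ee_rot': array([-9.01029431e+01,  2.68575636e-04, -1.45399190e+01]), 'force': array([-0.47070107, -0.25141034, -0.39678029]), 'torque': array([-0.02859307, -0.04877955,  0.03109287]), 'gripper_width': 91.67277838742334}
['Unreachable', 'grip_depth']
side {'fx': 375.89052195000374, 'fy': 375.89052195000374, 'cx': 265.5977937314492, 'cy': 193.84878794583975, 'R': array([[ 0.97122785, -0.23774318, -0.01395124],
       [-0.14376392, -0.53858532, -0.83021551],
       [ 0.18986415,  0.80833411, -0.55726795]]), 't': array([-440.6796198 ,  199.39211734, 1153.97501478])}
top {'fx': 360.28662671602547, 'fy': 360.28662671602547, 'cx': 253.4557738109039, 'cy': 185.74114915008286, 'R': array([[ 0.01809746, -0.99963152, -0.02023109],
       [-0.98737181, -0.01468311, -0.15773814],
       [ 0.15738296,  0.02283027, -0.98727371]]), 't': array([  16.91225837,  484.14713997, 1112.54264195])}
wrist {'fx': 308.8011659404992, 'fy': 308.8011659404992, 'cx': 255.1562183204135, 'cy': 188.4030528167145, 'R': array([[ 2.50810531e-01,  9.68036192e-01, -9.74315053e-05],
       [ 9.32224913e-01, -2.41504986e-01,  2.69503344e-01],
       [ 2.60865461e-01, -6.76851049e-02, -9.62999449e-01]]), 't': array([-575.20265006,  -30.95744192,  389.27800863])}
```

View pics/side0.png

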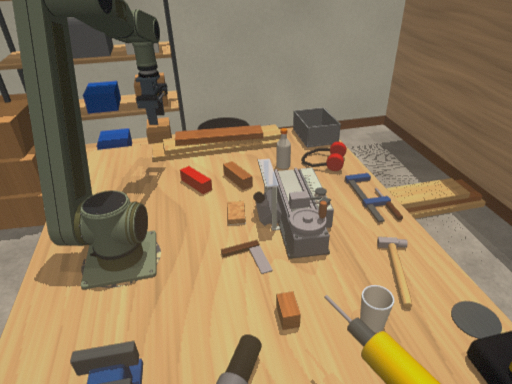

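View pics/top0.png

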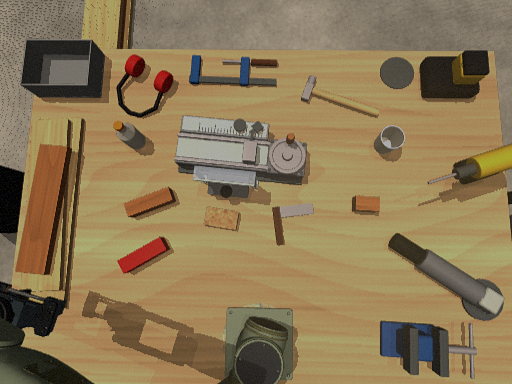

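View pics/wrist0.png

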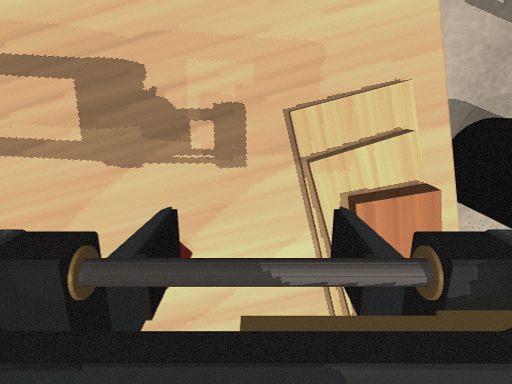

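Blank candidates in the top view: brown block (149,202), red block (145,254), small brown block (367,204) and a plank off the bench at the left (45,210). The brown block at (149,202) fits: long, brown and beside the machine. The one at (367,204) is the offcut.

Run:
```python
import cv2,numpy as np
p=np.load("pics/top0.npz")["p"][:,:,::-1]
c=p[105:215,110:320]; cv2.imwrite("pics/topc.png",cv2.resize(c,(800,420),interpolation=cv2.INTER_CUBIC))
p=np.load("pics/side0.npz")["p"][:,:,::-1]
c=p[120:265,170:350]; cv2.imwrite("pics/sidec.png",cv2.resize(c,(720,580),interpolation=cv2.INTER_CUBIC))
```

```text
(no output)
```

View pics/topc.png

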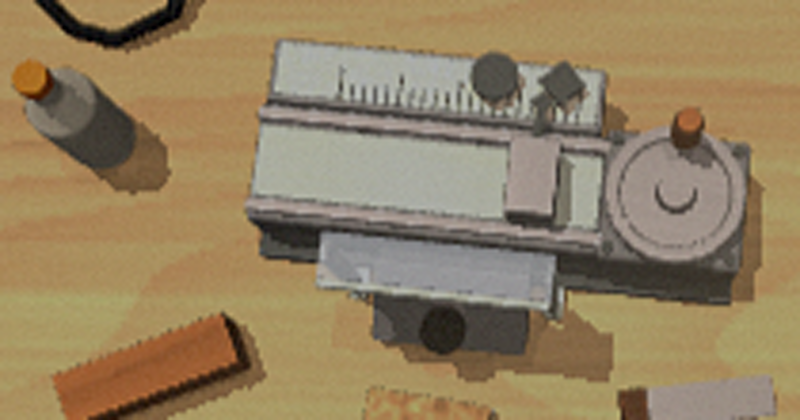

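View pics/sidec.png

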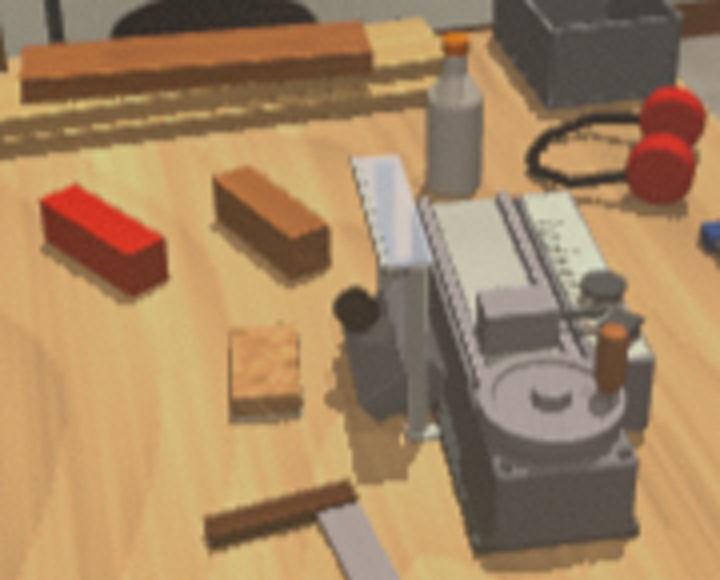

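```bash
cat > h.py <<'E'
from workcell import state, imaging, job, env
import cv2,numpy as np
from scipy.spatial.transform import Rotation as Ro
def cast(info,u,v,z):
    R,t=np.array(info["R"]),np.array(info["t"]); C=-R.T@t
    d=R.T@np.array([(u-info["cx"])/info["fx"],(v-info["cy"])/info["fy"],1.])
    return C+d*(z-C[2])/d[2]
def proj(info,X):
    c=np.array(info["R"])@np.array(X)+np.array(info["t"])
    return np.array([info["fx"]*c[0]/c[2]+info["cx"],info["fy"]*c[1]/c[2]+info["cy"]])
def Rtool(e): return Ro.from_euler("xyz",e,degrees=True).as_matrix()
def down(yaw): return Rtool([-90,0,yaw])
def go(pos,R=None,p0=None,R0=None):
    "delta_pos (cm, tool axes) and twist (deg) from measured pose to TCP target"
    s=state(); R0=Rtool(s["ee_rot"]) if R0 is None else R0; p0=np.array(s["ee_pos"]) if p0 is None else np.array(p0)
    R=R0 if R is None else R
    d=R0.T@(np.array(pos)-p0)/10; w=Ro.from_matrix(R0.T@R).as_rotvec(degrees=True)
    print("delta",np.round(d,2),"twist",np.round(w,2),"rows>=",np.ceil(np.linalg.norm(d)/5),np.ceil(np.linalg.norm(w)/8.59))
def st():
    s=state(); print(round(s["time_s"],2),"pos",np.round(s["ee_pos"],1),"rot",np.round(s["ee_rot"],1),"F",np.round(s["force"],1),"w",round(s["gripper_width"],1),"q",np.round(s["qpos"],0))
def snap(n,f,crop=None,scale=1):
    i=imaging.camera_info(n); p,d=imaging.grab_frame(n)
    i["R"]=np.array(i["R"]); np.savez(f"pics/{f}.npz",p=p,d=d,**i)
    q=p[:,:,::-1]
    if crop: q=q[crop[1]:crop[3],crop[0]:crop[2]]
    cv2.imwrite(f"pics/{f}.png",cv2.resize(q,None,fx=scale,fy=scale,interpolation=cv2.INTER_CUBIC))
    return i,p,d
E
python3 - <<'E'
from h import *
i=imaging.camera_info("top")
f=lambda x,y,z:print((x,y,z),np.round(cast(i,110+x/3.81,105+y/3.81,z),1))
print("scale corners");f(277,40,75);f(605,70,75);f(603,133,75)
print("bed L corners");f(265,108,78);f(250,213,78);f(603,245,78)
print("wheel c");f(677,192,101)
print("handle top");f(690,118,160)
print("knob");f(443,328,120)
print("diamond tip, pointer tip");f(558,108,90);f(540,108,92)
print("blank corners top");f(57,375,50);f(220,315,50);f(245,355,50);f(75,420,50)
print("shield edge");f(318,288,172);f(552,310,172)
w=imaging.camera_info("wrist"); R0=Rtool(state()["ee_rot"])
print("cam in tool",R0.T@(-w["R"].T@w["t"]-state()["ee_pos"]),"\n",R0.T@w["R"].T)
E
```

```text
scale corners
(277, 40, 75) [702.6 255.   75. ]
(605, 70, 75) [679.4 -21.1  75. ]
(603, 133, 75) [625.1 -20.   75. ]
bed L corners
(265, 108, 78) [642.3 261.4  78. ]
(250, 213, 78) [552.7 269.3  78. ]
(603, 245, 78) [529.9 -21.1  78. ]
wheel c
(677, 192, 101) [569.3 -79.4 101. ]
handle top
(690, 118, 160) [612.8 -84.9 160. ]
knob
(443, 328, 120) [453.6 103.3 120. ]
diamond tip, pointer tip
(558, 108, 90) [641.4  17.3  90. ]
(540, 108, 92) [640.6  32.   92. ]
blank corners top
(57, 375, 50) [419.3 429.9  50. ]
(220, 315, 50) [471.7 296.8  50. ]
(245, 355, 50) [438.5 274.   50. ]
(75, 420, 50) [382.3 412.1  50. ]
shield edge
(318, 288, 172) [474.8 192.2 172. ]
(552, 310, 172) [460.8  17.8 172. ]
cam in tool [ -75.27892697 -169.94023981    0.37538261] 
 [[-3.09741214e-04  9.62994548e-01  2.69520694e-01]
 [-1.44160729e-03 -2.69520857e-01  9.62993473e-01]
 [ 9.99998913e-01 -9.02642282e-05  1.47174167e-03]]
```

Run:
```python
from h import *
go([560,110,270],down(-4.8))
```

```text
delta [ 51.44  -5.63 -32.76] twist [ 0.07 -9.74 -0.01] rows>= 13.0 2.0
```

```bash
python3 -m pendant '[{"delta_pos":[4,-1.2,-2.6],"twist":[0,0,0],"grip":100},{"delta_pos":[8,-2.4,-5.2],"twist":[0,0,0],"grip":100},{"delta_pos":[12,-3.6,-7.8],"twist":[0,0,0],"grip":100},{"delta_pos":[16,-4.8,-10.4],"twist":[0,0,0],"grip":100},{"delta_pos":[20,-5.6,-13],"twist":[0,0,0],"grip":100}]'
python3 -m pendant '[{"delta_pos":[4.2,0,-2.6],"twist":[0,-2,0],"grip":100},{"delta_pos":[8.4,0,-5.2],"twist":[0,-4,0],"grip":100},{"delta_pos":[12.6,0,-7.8],"twist":[0,-6,0],"grip":100},{"delta_pos":[16.8,0,-10.4],"twist":[0,-8,0],"grip":100},{"delta_pos":[21,0,-13],"twist":[0,-9.7,0],"grip":100}]'
python3 - <<'E'
from h import *
st();go([560,110,270],down(-4.8))
E
```

```text
time_s: 0.65
ee_pos: [306.3, 379.1, 270.7]
ee_rot: [-89.9, -0.0, -14.5]
force: [0.3, -0.5, -0.6]
gripper_width: 91.4
time_s: 1.15
ee_pos: [476.9, 200.2, 269.9]
ee_rot: [-90.0, 0.0, -4.8]
force: [0.2, 0.2, 0.7]
gripper_width: 91.0
1.15 pos [476.9 200.2 269.9] rot [-90.    0.   -4.8] F [0.2 0.2 0.7] w 91.0 q [ 21.  11.  91.   0.  77. -64.]
delta [ 9.03 -0.02 -8.3 ] twist [-0.02  0.03 -0.01] rows>= 3.0 1.0
```

```bash
python3 -m pendant '[{"delta_pos":[3,0,-2.8],"twist":[0,0,0],"grip":100},{"delta_pos":[6,0,-5.6],"twist":[0,0,0],"grip":100},{"delta_pos":[9,0,-8.3],"twist":[0,0,0],"grip":100},{"delta_pos":[9,0,-8.3],"twist":[0,0,0],"grip":100},{"delta_pos":[9,0,-8.3],"twist":[0,0,0],"grip":100}]'
python3 - <<'E'
from h import *
i,p,d=snap("wrist","w1"); st();go([690,40,270],down(-4.8))
E
```

```text
time_s: 1.65
ee_pos: [558.6, 111.2, 269.2]
ee_rot: [-90.0, 0.1, -4.9]
force: [0.4, 0.7, -0.3]
gripper_width: 91.1
1.7 pos [558.  111.9 269.5] rot [-90.    0.1  -4.9] F [-0.4  0.3 -1. ] w 91.3 q [ 10.  16.  85.   0.  79. -75.]
delta [13.76 -0.07 -6.05] twist [-0.02 -0.06 -0.09] rows>= 4.0 1.0
```

View pics/w1.png

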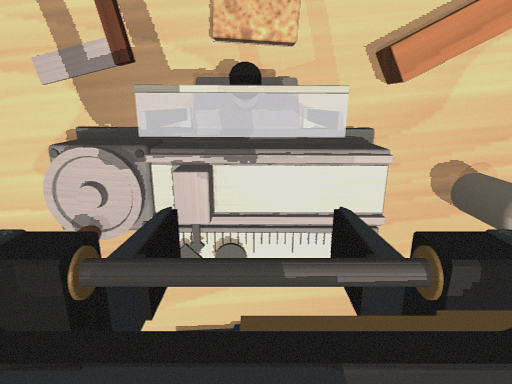

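The view shows the knob at (245,74) just past the shield edge, the wheel at (95,193) and the pointer at (197,238).

```bash
python3 -m pendant '[{"delta_pos":[3.5,0,-1.5],"twist":[0,0,0],"grip":100},{"delta_pos":[7,0,-3],"twist":[0,0,0],"grip":100},{"delta_pos":[10.5,0,-4.5],"twist":[0,0,0],"grip":100},{"delta_pos":[13.8,0,-6],"twist":[0,0,0],"grip":100},{"delta_pos":[13.8,0,-6],"twist":[0,0,0],"grip":100}]'
python3 - <<'E'
from h import *
i,p,d=snap("wrist","w2"); st()
cv2.imwrite("pics/w2c.png",cv2.resize(p[60:260,40:290,::-1],(750,600),interpolation=cv2.INTER_CUBIC))
E
```

```text
time_s: 2.2
ee_pos: [693.2, 39.6, 268.2]
ee_rot: [-90.0, 0.0, -4.9]
force: [-0.4, -0.2, 0.3]
gripper_width: 91.2
2.25 pos [691.4  40.9 268.7] rot [-90.    0.1  -4.8] F [-0.9 -0.  -0.6] w 91.1 q [  2.  28.  66.   0.  86. -83.]
```

View pics/w2.png

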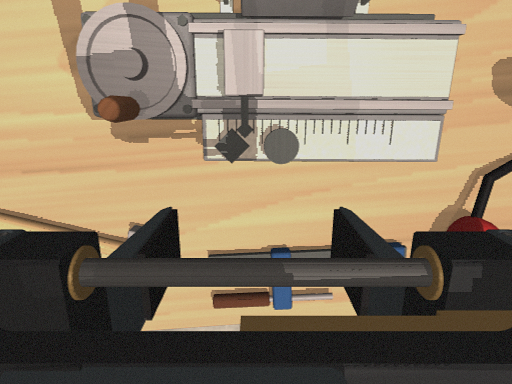

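View pics/w2c.png

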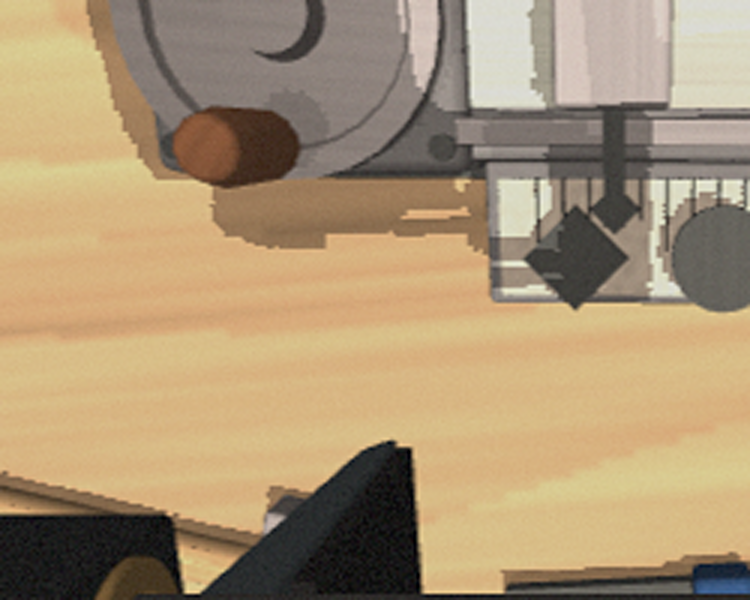

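The view shows the pointer tip at about (245,137), the diamond centre (232,145) with its bed-side tip (232,129), and the round disc (281,145). The carriage therefore has to go about 14 mm towards -y, which means turning the wheel anticlockwise.

Run:
```python
from h import *
i=dict(np.load("pics/w2.npz"))
f=lambda n,x,y,z:print(n,np.round(cast(i,40+x/3,60+y/3,z),1))
f("handle top",207,146,160)
f("scale nearR",490,300,75)
f("wheel bottom rim",270,176,101)
f("diamond L",524,257,90);f("diamond R",628,257,90);f("dia top",575,206,90);f("dia bot",575,309,90);f("ptr tip",615,232,92);f("ptr L",592,211,92);f("ptr R",640,211,92)
g=lambda n,x,y,z:print(n,np.round(cast(i,x,y,z),1))
g("scale farR",437,161,75); g("lips L",447,101,78); g("bed far front",465,25,78); g("wheel c?",135,62,101);g("stopface topR edge",263,96,112);g("stopface topR front",263,32,112)
# knob triangulation
t=imaging.camera_info("top"); s=imaging.camera_info("side"); w=dict(np.load("pics/w1.npz"))
def tri(obs):
    A=np.zeros((3,3));b=np.zeros(3)
    for c,u,v in obs:
        C=-c["R"].T@c["t"]; d=c["R"].T@np.array([(u-c["cx"])/c["fx"],(v-c["cy"])/c["fy"],1]); d/=np.linalg.norm(d)
        M=np.eye(3)-np.outer(d,d);A+=M;b+=M@C
    return np.linalg.solve(A,b)
print("knob",tri([(t,226.3,191.1),(s,258.8,197)]),tri([(t,226.3,191.1),(s,258.8,197),(w,245,74)]))
print("shield",cast(w,135,87,172),cast(w,349,87,172))
# depth pts at knob in top
D=np.load("pics/top0.npz"); d=D["d"]
for v in range(183,201,3):
  r=[]
  for u in range(218,236,3):
    z=d[v,u]; X=t["R"].T@(np.array([(u-t["cx"])/t["fx"]*z,(v-t["cy"])/t["fy"]*z,z])-t["t"]); r.append(np.round(X).astype(int).tolist())
  print(r)
```

```text
handle top [613.2 -80.9 160. ]
scale nearR [679.5 -20.5  75. ]
wheel bottom rim [624.2 -87.8 101. ]
diamond L [661.8  -2.9  90. ]
diamond R [665.1  36.1  90. ]
dia top [644.7  18.2  90. ]
dia bot [683.2  14.1  90. ]
ptr tip [655.2  32.2  92. ]
ptr L [646.8  24.4  92. ]
ptr R [648.3  42.1  92. ]
scale farR [704.3 256.9  75. ]
lips L [635.6 261.4  78. ]
bed far front [559.2 274.   78. ]
wheel c? [569.  -71.8 101. ]
stopface topR edge [613.3  55.  112. ]
stopface topR front [554.5  59.6 112. ]
knob [458.383301  107.4598506  78.3625357] [456.58049285 108.33778402  78.66016554]
shield [463.24904914  20.86853068 172.        ] [478.36712227 196.38447156 172.        ]
[[490, 138, 46], [489, 128, 51], [489, 118, 54], [469, 96, 175], [468, 88, 178], [469, 79, 177]]
[[481, 138, 43], [480, 128, 46], [474, 114, 88], [475, 105, 84], [476, 97, 73], [481, 90, 45]]
[[472, 139, 35], [464, 122, 92], [463, 113, 96], [463, 104, 97], [464, 95, 93], [472, 90, 40]]
[[463, 139, 30], [455, 123, 88], [455, 113, 93], [455, 104, 93], [455, 95, 91], [463, 90, 37]]
[[457, 142, 0], [457, 132, 1], [446, 113, 86], [447, 104, 84], [447, 96, 79], [455, 91, 26]]
[[447, 142, 0], [447, 132, 0], [448, 122, -2], [303, -1, 1175], [448, 102, 1], [448, 92, -1]]
```

```bash
cat >> h.py <<'E'
YAW=-4.8
MX=np.array([np.cos(np.radians(YAW)),np.sin(np.radians(YAW)),0]);MY=np.array([-MX[1],MX[0],0])
AX=-np.sin(np.radians(35))*MX+np.array([0,0,np.cos(np.radians(35))])
def tilt(): return down(YAW)@Ro.from_rotvec([0,0,-35],degrees=True).as_matrix()
E
python3 - <<'E'
from h import *
print(tilt().T@AX)
go([450,105,270],down(YAW)); go(np.array([467,106,80])+90*AX,tilt(),p0=[450,105,269],R0=down(YAW))
E
```

```text
[ 0.00000000e+00 -1.00000000e+00  9.78830399e-17]
delta [-24.59  -0.08   4.36] twist [-0.02 -0.03 -0.1 ] rows>= 5.0 1.0
delta [-3.48 11.53  0.24] twist [ -0.   0. -35.] rows>= 3.0 5.0
```

```bash
python3 -m pendant '[{"delta_pos":[-4.9,0,0.9],"twist":[0,0,-3],"grip":100},{"delta_pos":[-9.8,0,1.8],"twist":[0,0,-9],"grip":100},{"delta_pos":[-14.7,0,2.7],"twist":[0,0,-16],"grip":100},{"delta_pos":[-19.6,0,3.6],"twist":[0,0,-24],"grip":100},{"delta_pos":[-24.4,0,4.4],"twist":[0,0,-32],"grip":100}]'
python3 - <<'E'
from h import *
st(); go(np.array([467,106,80])+90*AX,tilt())
E
```

```text
time_s: 2.75
ee_pos: [452.0, 103.8, 270.0]
ee_rot: [-89.9, -31.4, -4.9]
force: [-0.6, 1.7, 1.5]
gripper_width: 91.1
2.75 pos [452.  103.8 270. ] rot [-89.9 -31.4  -4.9] F [-0.6  1.7  1.5] w 91.1 q [ 21.  -8. 118. -20.  42. -53.]
delta [-9.21  7.99  0.33] twist [ 0.01 -0.1  -3.55] rows>= 3.0 1.0
```

```bash
python3 -m pendant '[{"delta_pos":[-3,2.6,0.1],"twist":[0,0,-1.2],"grip":100},{"delta_pos":[-6,5.2,0.2],"twist":[0,0,-2.4],"grip":100},{"delta_pos":[-9.2,8,0.3],"twist":[0,0,-3.5],"grip":100},{"delta_pos":[-9.2,8,0.3],"twist":[0,0,-3.5],"grip":100},{"delta_pos":[-9.2,8,0.3],"twist":[0,0,-3.5],"grip":100}]'
python3 - <<'E'
from h import *
i,p,d=snap("wrist","w3");st(); print(proj(i,[467,106,80]),proj(i,np.array([467,106,80])+15*AX))
E
```

```text
time_s: 3.25
ee_pos: [416.1, 109.0, 152.1]
ee_rot: [-90.3, -34.5, -4.6]
force: [-0.1, -0.0, 0.3]
gripper_width: 91.0
3.3 pos [417.9 109.6 153.8] rot [-90.2 -34.6  -4.7] F [ 0.4 -0.1  0. ] w 90.8 q [ 26.  -3. 136. -47.  24. -19.]
[256.30201447 193.7894244 ] [256.32527769 198.83541484]
```

View pics/w3.png

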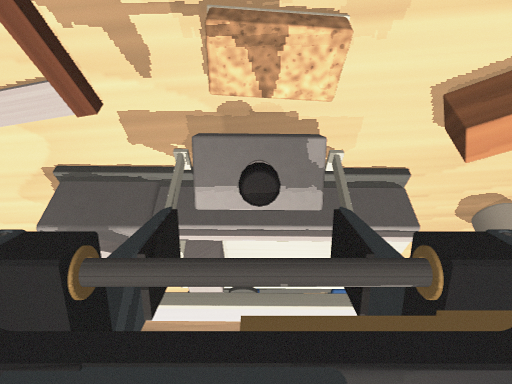

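Run:
```python
from h import *
D=np.load("pics/w3.npz");p=D["p"]
c=cv2.resize(p[125:225,180:340,::-1],(800,500),interpolation=cv2.INTER_CUBIC)
cv2.imwrite("pics/w3c.png",np.clip(c.astype(float)*2.2,0,255).astype(np.uint8))
```

```text
(no output)
```

View pics/w3c.png

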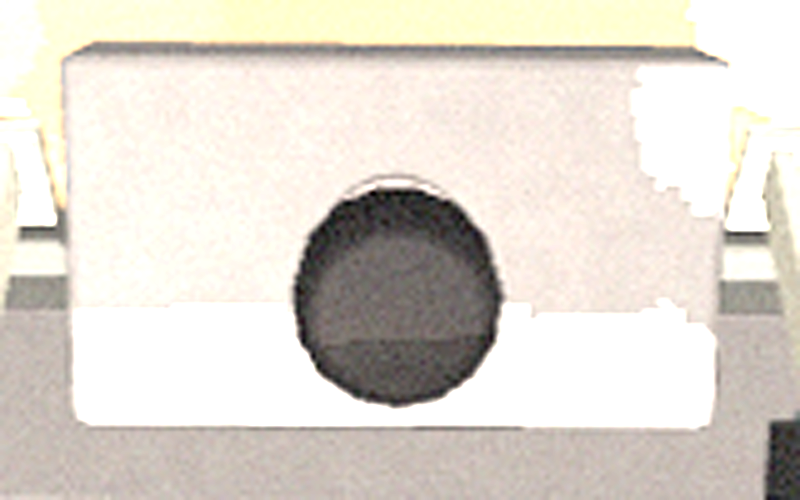

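Run:
```python
from h import *
D=dict(np.load("pics/w3.npz"));d=D["d"]
z=np.median(d[180:193,253:266]);print("depth",z)
for zz in (z,):
    X=D["R"].T@(np.array([(259.4-D["cx"])/D["fx"]*zz,(185.6-D["cy"])/D["fy"]*zz,zz])-D["t"]); print("cap",X); k=X-15*AX; print("knob",k)
go(k-17*AX,tilt()); go(k-17*AX+60*AX,tilt())
```

```text
depth 251.99658
cap [449.67657819 109.93923422  85.60084859]
knob [458.25005053 109.21929964  73.31356793]
delta [-1.25 10.61  0.33] twist [ 0.15  0.07 -0.38] rows>= 3.0 1.0
delta [-1.29  4.61  0.31] twist [ 0.15  0.07 -0.38] rows>= 1.0 1.0
```

Run:
```python
from h import *
D=dict(np.load("pics/w3.npz"));d=D["d"]
t=imaging.camera_info("top");T=dict(np.load("pics/top0.npz"))["d"]
def X(c,d,u,v):
    z=d[v,u]; return c["R"].T@(np.array([(u-c["cx"])/c["fx"]*z,(v-c["cy"])/c["fy"]*z,z])-c["t"])
o=np.array([541.6,68.5,0])
for v in range(130,216,4):
    x=X(D,d,259,v); print(v,np.round(x,0),"m",np.round([(x-o)@MX,(x-o)@MY],0),"tx",round(x@tilt()[:,0],1),"ax",round(x@AX,1))
print()
for v in range(180,202):
    x=X(t,T,226,v); print(v,np.round(x,0),"tx",round(x@tilt()[:,0],1),"ax",round(x@AX,1))
```

```text
130 [463. 109.  -1.] m [-82.  34.] tx 370.0 ax -260.4
134 [461. 109.   8.] m [-84.  34.] tx 373.3 ax -252.0
138 [453. 110.  23.] m [-92.  34.] tx 375.5 ax -234.3
142 [456. 109.  26.] m [-89.  34.] tx 379.2 ax -234.0
146 [458. 109.  28.] m [-86.  34.] tx 383.0 ax -233.4
150 [461. 109.  31.] m [-84.  34.] tx 386.7 ax -232.6
154 [465. 109.  32.] m [-79.  34.] tx 390.8 ax -234.2
158 [467. 109.  36.] m [-77.  34.] tx 394.4 ax -232.8
162 [451. 110.  58.] m [-94.  33.] tx 393.4 ax -205.1
166 [441. 110.  72.] m [-104.   33.] tx 393.6 ax -187.9
170 [439. 110.  78.] m [-106.   33.] tx 395.7 ax -181.8
174 [442. 110.  80.] m [-103.   33.] tx 399.1 ax -182.1
178 [445. 110.  81.] m [-100.   33.] tx 402.5 ax -182.5
182 [447. 110.  84.] m [-98.  33.] tx 405.5 ax -181.4
186 [450. 110.  85.] m [-94.  33.] tx 409.1 ax -182.1
190 [452. 109.  88.] m [-93.  33.] tx 412.2 ax -181.0
194 [456. 109.  89.] m [-89.  33.] tx 415.9 ax -182.1
198 [458. 109.  92.] m [-87.  33.] tx 419.1 ax -181.2
202 [461. 109.  93.] m [-83.  33.] tx 422.8 ax -182.0
206 [466. 108.  94.] m [-79.  33.] tx 426.9 ax -183.8
210 [535. 10
[... 272 characters left out ...]
] tx 421.9 ax -223.6
185 [478. 108.  84.] tx 430.6 ax -198.9
186 [474. 108.  85.] tx 428.4 ax -196.6
187 [470. 107.  92.] tx 429.0 ax -188.6
188 [466. 107.  97.] tx 428.9 ax -182.0
189 [463. 107.  97.] tx 426.3 ax -180.5
190 [461. 107.  95.] tx 422.9 ax -180.6
191 [457. 107.  94.] tx 420.3 ax -179.0
192 [455. 107.  88.] tx 414.9 ax -182.8
193 [452. 107.  89.] tx 412.9 ax -180.2
194 [450. 107.  85.] tx 408.2 ax -182.6
195 [447. 107.  83.] tx 404.9 ax -182.3
196 [444. 107.  84.] tx 403.0 ax -179.4
197 [441. 107.  82.] tx 399.5 ax -179.5
198 [448. 115.  -0.] tx 357.5 ax -250.6
199 [445. 115.  -1.] tx 354.2 ax -249.7
200 [441. 115.   2.] tx 353.2 ax -244.8
201 [438. 115.  -2.] tx 348.7 ax -246.3
```

```bash
python3 -m pendant '[{"delta_pos":[-0.5,3,0.2],"twist":[0,0,0],"grip":100},{"delta_pos":[-1,6,0.3],"twist":[0,0,-0.3],"grip":100},{"delta_pos":[-1.05,8.5,0.3],"twist":[0,0,-0.3],"grip":80},{"delta_pos":[-1.05,10.5,0.3],"twist":[0,0,-0.3],"grip":65},{"delta_pos":[-1.05,10.5,0.3],"twist":[0,0,-0.3],"grip":55}]' 40
python3 - <<'E'
from h import *
st();snap("wrist","w4");go(np.array([459.9,109,74.4])-16*AX,tilt())
E
```

```text
time_s: 3.8
ee_pos: [475.5, 111.2, 82.5]
ee_rot: [-90.4, -33.5, -5.0]
force: [-0.3, 0.0, -0.5]
gripper_width: 69.8
3.8 pos [475.5 111.2  82.5] rot [-90.4 -33.5  -5. ] F [-0.3  0.  -0.5] w 69.8 q [ 22.  10. 136. -77.  15.   9.]
delta [-1.6   1.5  -0.31] twist [ 0.51 -0.11 -1.49] rows>= 1.0 1.0
```

View pics/w4.png

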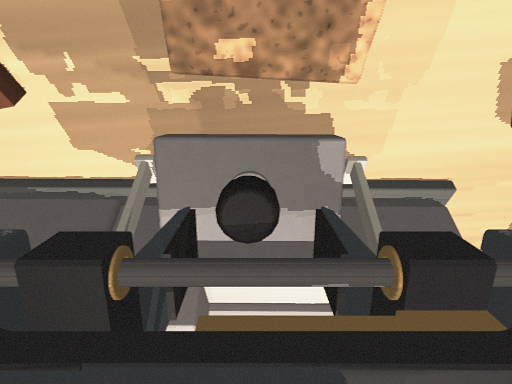

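Joint 4 has reached its range limit (-77). The pads can take the knob at a smaller tilt in their own plane, so I'll use about 25° instead.

```bash
cat >> h.py <<'E'
def tiltn(a): return down(YAW)@Ro.from_rotvec([0,0,-a],degrees=True).as_matrix()
K=np.array([459.9,109,74.4])
E
python3 - <<'E'
from h import *
for a in (22,25):
    R=tiltn(a); go(K+4*AX+19*R[:,1],R)
E
```

```text
delta [-2.03  1.36 -0.31] twist [ 0.5  -0.17 11.51] rows>= 1.0 2.0
delta [-1.93  1.38 -0.31] twist [ 0.5  -0.16  8.51] rows>= 1.0 1.0
```

```bash
python3 -m pendant '[{"delta_pos":[-0.6,0,-0.1],"twist":[0,0,4],"grip":75},{"delta_pos":[-1.2,0,-0.2],"twist":[0,0,8.5],"grip":75},{"delta_pos":[-1.9,0.4,-0.3],"twist":[0.5,0,8.5],"grip":75},{"delta_pos":[-1.9,0.9,-0.3],"twist":[0.5,0,8.5],"grip":75},{"delta_pos":[-1.9,1.4,-0.3],"twist":[0.5,0,8.5],"grip":75}]'
python3 - <<'E'
from h import *
st();R=tiltn(25); go(K+4*AX+19*R[:,1],R)
E
```

```text
time_s: 4.35
ee_pos: [464.8, 108.4, 60.8]
ee_rot: [-89.9, -25.0, -5.0]
force: [-0.7, -0.5, 0.4]
gripper_width: 68.2
4.35 pos [464.8 108.4  60.8] rot [-89.9 -25.   -5. ] F [-0.7 -0.5  0.4] w 68.2 q [ 18.  12. 133. -38.  16. -31.]
delta [0.05 0.06 0.02] twist [-0.04 -0.18  0.03] rows>= 1.0 1.0
```

```bash
python3 -m pendant '[{"delta_pos":[0,0,0],"twist":[0,0,0],"grip":50},{"delta_pos":[0,0,0],"twist":[0,0,0],"grip":20},{"delta_pos":[0,0,0],"twist":[0,0,0],"grip":20},{"delta_pos":[0,0,0],"twist":[0,0,0],"grip":20},{"delta_pos":[0,0,0],"twist":[0,0,0],"grip":20}]' 50
python3 - <<'E'
from h import *
st();snap("wrist","w5");print(np.round(Rtool(state()["ee_rot"]).T@AX,3))
E
```

```text
time_s: 4.85
ee_pos: [464.4, 108.0, 59.5]
ee_rot: [-90.0, -24.9, -4.9]
force: [-1.8, -1.4, 2.7]
gripper_width: 34.5
4.85 pos [464.4 108.   59.5] rot [-90.  -24.9  -4.9] F [-1.8 -1.4  2.7] w 34.5 q [ 18.  12. 133. -39.  16. -31.]
[-0.176 -0.984 -0.001]
```

View pics/w5.png

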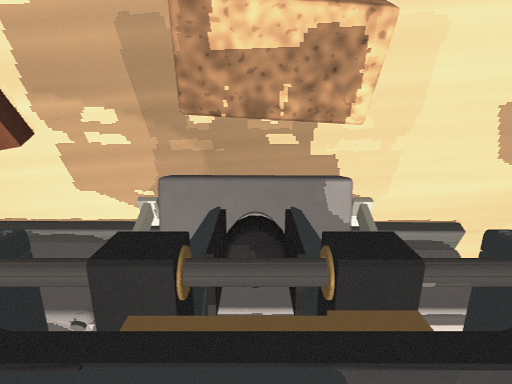

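```bash
python3 -m pendant '[{"delta_pos":[-0.1,-0.6,0],"twist":[0,0,0],"grip":20},{"delta_pos":[-0.2,-1.2,0],"twist":[0,0,0],"grip":20},{"delta_pos":[-0.3,-1.7,0],"twist":[0,0,0],"grip":20},{"delta_pos":[-0.4,-2.2,0],"twist":[0,0,0],"grip":20},{"delta_pos":[-0.46,-2.6,0],"twist":[0,0,0],"grip":20}]' 50
python3 - <<'E'
from h import *
st();snap("wrist","w6")
E
```

```text
time_s: 5.4
ee_pos: [449.5, 109.4, 80.8]
ee_rot: [-90.0, -24.9, -4.9]
force: [37.6, -9.2, -56.0]
gripper_width: 34.1
5.4 pos [449.5 109.4  80.8] rot [-90.  -24.9  -4.9] F [ 37.6  -9.2 -56. ] w 34.1 q [ 19.   9. 132. -32.  19. -37.]
```

View pics/w6.png

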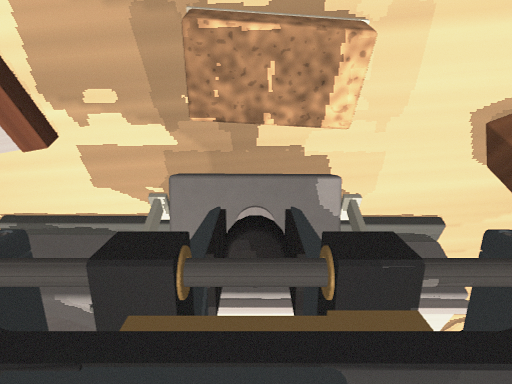

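```bash
python3 -m pendant '[{"delta_pos":[0.02,0.1,0],"twist":[0,0,0],"grip":20},{"delta_pos":[0.02,0.12,0],"twist":[0,0,0],"grip":20},{"delta_pos":[0.02,0.12,0],"twist":[0,0,0],"grip":70},{"delta_pos":[0.02,0.12,0],"twist":[0,0,0],"grip":75},{"delta_pos":[0.02,0.12,0],"twist":[0,0,0],"grip":75}]' 50
python3 -m pendant '[{"delta_pos":[-0.5,-2,0],"twist":[0,0,0],"grip":75},{"delta_pos":[-1,-4.5,0],"twist":[0,0,0],"grip":75},{"delta_pos":[-1.5,-7,0],"twist":[0,0,0],"grip":75},{"delta_pos":[-2,-9.5,0],"twist":[0,0,0],"grip":75},{"delta_pos":[-2,-9.5,0],"twist":[0,0,0],"grip":75}]' 50
python3 - <<'E'
from h import *
st();i,p,d=snap("wrist","w7")
v,u=np.mgrid[0:384,0:512]
z=d; P=np.stack([(u-i["cx"])/i["fx"]*z,(v-i["cy"])/i["fy"]*z,z],-1)-i["t"]; X=P@i["R"]
for v in range(140,230,6): x=X[v,255]; print(v,np.round(x,0),"tx",round(x@tilt()[:,0],1),"ax",round(x@AX,1))
E
```

```text
time_s: 5.95
ee_pos: [450.3, 109.8, 80.2]
ee_rot: [-89.9, -24.9, -4.9]
force: [-0.0, 0.1, -0.0]
gripper_width: 55.7
time_s: 6.45
ee_pos: [392.5, 115.2, 160.2]
ee_rot: [-89.8, -25.1, -4.9]
force: [0.9, -0.1, 0.3]
gripper_width: 68.4
6.45 pos [392.5 115.2 160.2] rot [-89.8 -25.1  -4.9] F [ 0.9 -0.1  0.3] w 68.4 q [ 24.  -4. 130. -22.  33. -45.]
140 [427. 113.  -1.] tx 340.8 ax -239.3
146 [435. 113.  -0.] tx 347.0 ax -243.6
152 [443. 112.  -0.] tx 353.4 ax -247.9
158 [451. 111.  -1.] tx 359.9 ax -253.2
164 [460. 111.  -1.] tx 366.7 ax -258.6
170 [461. 111.   8.] tx 373.2 ax -251.7
176 [455. 111.  26.] tx 378.8 ax -233.2
182 [461. 110.  29.] tx 385.2 ax -234.3
188 [466. 110.  33.] tx 391.6 ax -234.1
194 [466. 110.  43.] tx 397.0 ax -226.0
200 [426. 113.  95.] tx 394.2 ax -160.2
206 [427. 113. 101.] tx 398.4 ax -155.6
212 [431. 113. 104.] tx 403.4 ax -155.7
218 [435. 112. 106.] tx 408.5 ax -156.3
224 [440. 112. 109.] tx 413.5 ax -156.7
```

View pics/w7.png

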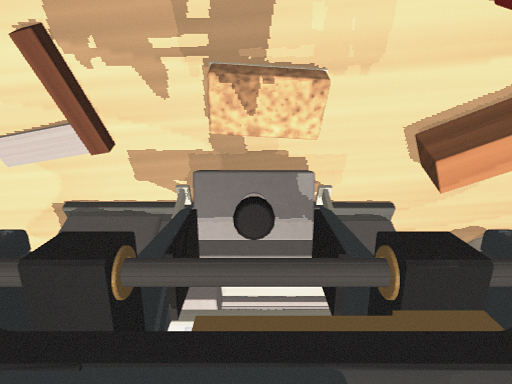

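```bash
sed -i 's/^YAW=.*/YAW=-4.9/' h.py
cat >> h.py <<'E'
WC=np.array([569.3,-76.6])
E
python3 - <<'E'
from h import *
go([430,80,250],down(YAW)); go([613,-83,235],down(YAW)); go([613,-83,121],down(YAW))
w=dict(np.load("pics/w1.npz"));print(cast(w,95,193,101))
E
```

```text
delta [ 7.5  -6.55 -3.15] twist [-0.15  0.03 25.05] rows>= 3.0 3.0
delta [ 24.64   3.08 -17.85] twist [-0.15  0.03 25.05] rows>= 7.0 3.0
delta [ 19.81  13.41 -17.88] twist [-0.15  0.03 25.05] rows>= 6.0 3.0
[567.40179127 -72.14891488 101.        ]
```

```bash
python3 -m pendant '[{"delta_pos":[3.5,-3.3,-1.5],"twist":[0,0,8],"grip":75},{"delta_pos":[7.2,-6.3,-3.1],"twist":[0,0,16],"grip":75},{"delta_pos":[10.8,-4.7,-6],"twist":[0,0,24],"grip":75},{"delta_pos":[14.2,-3.1,-9],"twist":[0,0,25],"grip":75},{"delta_pos":[17.7,-1.5,-12],"twist":[0,0,25],"grip":75}]' 30
python3 - <<'E'
from h import *
st();go([613,-83,235],down(YAW)); go([613,-83,121],down(YAW))
E
```

```text
time_s: 7.0
ee_pos: [532.5, -14.1, 244.5]
ee_rot: [-90.0, 0.1, -5.0]
force: [0.7, 0.7, -0.2]
gripper_width: 68.3
7.0 pos [532.5 -14.1 244.5] rot [-90.    0.1  -5. ] F [ 0.7  0.7 -0.2] w 68.3 q [ -3.  14.  92.   0.  75. -88.]
delta [ 8.63  0.92 -6.16] twist [-0.03 -0.11 -0.13] rows>= 3.0 1.0
delta [ 8.65 12.32 -6.16] twist [-0.03 -0.11 -0.13] rows>= 4.0 1.0
```

```bash
python3 -m pendant '[{"delta_pos":[3,0.5,-2.1],"twist":[0,0,0],"grip":70},{"delta_pos":[6,1,-4.2],"twist":[0,0,0],"grip":70},{"delta_pos":[8.6,2,-6.2],"twist":[0,0,0],"grip":70},{"delta_pos":[8.6,5,-6.2],"twist":[0,0,0],"grip":70},{"delta_pos":[8.6,5,-6.2],"twist":[0,0,0],"grip":70}]' 30
python3 - <<'E'
from h import *
st();i,p,d=snap("wrist","w8");go([613,-83,121],down(YAW))
cv2.imwrite("pics/w8c.png",cv2.resize(p[100:300,130:390,::-1],(780,600)))
E
```

```text
time_s: 7.5
ee_pos: [606.3, -81.3, 189.0]
ee_rot: [-89.9, 0.8, -5.0]
force: [-1.3, 0.4, -1.2]
gripper_width: 63.9
7.5 pos [606.3 -81.3 189. ] rot [-89.9   0.8  -5. ] F [-1.3  0.4 -1.2] w 63.9 q [ -9.  23.  86.   0.  72. -94.]
delta [ 0.68  7.05 -0.17] twist [-0.05 -0.06 -0.56] rows>= 2.0 1.0
```

View pics/w8c.png

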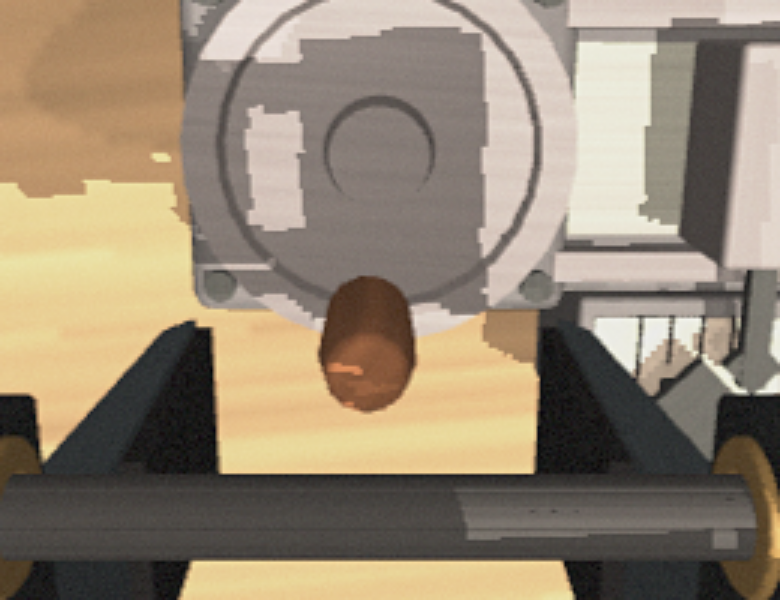

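Run:
```python
from h import *
i=dict(np.load("pics/w8.npz"))
h=cast(i,130+367/3,100+362/3,160);c=cast(i,130+379/3,100+150/3,109);c2=cast(i,130+379/3,100+143/3,101);print(h,c,c2,(h-c)@MX,(h-c)@MY)
go([h[0],h[1],121],down(YAW))
```

```text
[609.40130677 -82.93614796 160.        ] [568.03292286 -76.28120135 109.        ] [567.17440186 -76.1579908  101.        ] 41.78563977788441 -3.0970646837891738
delta [ 0.32  7.06 -0.2 ] twist [-0.05 -0.06 -0.56] rows>= 2.0 1.0
```

```bash
python3 -m pendant '[{"delta_pos":[0.5,3.5,-0.2],"twist":[0,0,-0.5],"grip":70},{"delta_pos":[0.5,7,-0.2],"twist":[0,0,-0.5],"grip":70},{"delta_pos":[0.5,7,-0.2],"twist":[0,0,-0.5],"grip":30},{"delta_pos":[0.5,7,-0.2],"twist":[0,0,-0.5],"grip":10},{"delta_pos":[0.5,7,-0.2],"twist":[0,0,-0.5],"grip":10}]' 25
python3 - <<'E'
from h import *
st()
E
```

```text
time_s: 8.05
ee_pos: [614.6, -82.8, 128.0]
ee_rot: [-90.0, -0.6, -4.9]
force: [0.2, -0.5, -0.4]
gripper_width: 42.6
8.05 pos [614.6 -82.8 128. ] rot [-90.   -0.6  -4.9] F [ 0.2 -0.5 -0.4] w 42.6 q [ -9.  26.  91.   0.  63. -94.]
```

```bash
python3 -m pendant '[{"delta_pos":[-0.1,0.5,0],"twist":[0,0,0],"grip":10},{"delta_pos":[-0.1,0.5,0],"twist":[0,0,0],"grip":10},{"delta_pos":[-0.1,0.5,0],"twist":[0,0,0],"grip":10},{"delta_pos":[-0.1,0.5,0],"twist":[0,0,0],"grip":10},{"delta_pos":[-0.1,0.5,0],"twist":[0,0,0],"grip":10}]' 25
python3 - <<'E'
from h import *
st(); s=state(); p0=s["ee_pos"]; R0=Rtool(s["ee_rot"])
c=np.array([568.5,-76.4]); h=np.array(p0[:2]); h=c+44*(h-c)/np.linalg.norm(h-c); a0=np.degrees(np.arctan2(*(h-c)[::-1]));print(a0,np.linalg.norm(p0[:2]-c))
for a in range(15,181,15):
    q=c+44*np.array([np.cos(np.radians(a0+a)),np.sin(np.radians(a0+a))]); d=R0.T@np.r_[q-h,0]/10; print(a,np.round(d,2))
E
```

```text
time_s: 8.55
ee_pos: [612.2, -83.0, 121.1]
ee_rot: [-90.0, -0.4, -4.9]
force: [-1.4, -0.7, 4.6]
gripper_width: 23.9
8.55 pos [612.2 -83.  121.1] rot [-90.   -0.4  -4.9] F [-1.4 -0.7  4.6] w 23.9 q [ -9.  26.  92.   0.  62. -94.]
-8.535045330054833 44.20624712414964
15 [-0.08 -0.    1.15]
30 [-0.45 -0.    2.23]
45 [-1.09 -0.01  3.19]
60 [-1.95 -0.01  3.94]
75 [-2.99 -0.02  4.45]
90 [-4.11 -0.03  4.67]
105 [-5.26 -0.04  4.59]
120 [-6.35 -0.05  4.22]
135 [-7.3  -0.05  3.58]
150 [-8.05 -0.06  2.72]
165 [-8.56 -0.06  1.68]
180 [-8.78 -0.06  0.56]
```

```bash
python3 -m pendant '[{"delta_pos":[-0.08,0,1.15],"twist":[0,0,0],"grip":10},{"delta_pos":[-0.45,0,2.23],"twist":[0,0,0],"grip":10},{"delta_pos":[-1.09,0,3.19],"twist":[0,0,0],"grip":10},{"delta_pos":[-1.95,0,3.94],"twist":[0,0,0],"grip":10},{"delta_pos":[-2.99,0,4.45],"twist":[0,0,0],"grip":10}]' 25
python3 - <<'E'
from h import *
st(); p=state()["ee_pos"][:2]-np.array([568.5,-76.4]); print(np.linalg.norm(p),np.degrees(np.arctan2(p[1],p[0])))
E
```

```text
time_s: 9.05
ee_pos: [586.5, -36.8, 121.1]
ee_rot: [-90.2, -0.5, -4.8]
force: [-1.1, -9.2, 5.8]
gripper_width: 23.6
9.05 pos [586.5 -36.8 121.1] rot [-90.2  -0.5  -4.8] F [-1.1 -9.2  5.8] w 23.6 q [ -5.  23.  96.  -0.  60. -90.]
43.4372796806576 65.57731795650108
```

```bash
python3 -m pendant '[{"delta_pos":[-1.12,0,0.22],"twist":[0,0,0],"grip":10},{"delta_pos":[-2.27,0,0.14],"twist":[0,0,0],"grip":10},{"delta_pos":[-3.36,0,-0.23],"twist":[0,0,0],"grip":10},{"delta_pos":[-4.31,0,-0.87],"twist":[0,0,0],"grip":10},{"delta_pos":[-5.06,0,-1.73],"twist":[0,0,0],"grip":10}]' 25
python3 - <<'E'
from h import *
st(); p=state()["ee_pos"][:2]-np.array([568.5,-76.4]); print(np.linalg.norm(p),np.degrees(np.arctan2(p[1],p[0])))
E
```

```text
time_s: 9.55
ee_pos: [535.6, -48.1, 121.1]
ee_rot: [-89.9, -0.6, -4.9]
force: [4.6, 0.2, 6.5]
gripper_width: 24.1
9.55 pos [535.6 -48.1 121.1] rot [-89.9  -0.6  -4.9] F [4.6 0.2 6.5] w 24.1 q [ -6.  19. 103.   0.  57. -92.]
43.430576491249674 139.3244590309185
```

```bash
python3 -m pendant '[{"delta_pos":[-0.3,0,-0.55],"twist":[0,0,0],"grip":10},{"delta_pos":[-0.51,0,-1.04],"twist":[0,0,0],"grip":10},{"delta_pos":[-0.66,0,-1.6],"twist":[0,0,0],"grip":10},{"delta_pos":[-0.7,0,-1.85],"twist":[0,0,0],"grip":10},{"delta_pos":[-0.7,0,-1.85],"twist":[0,0,0],"grip":10}]' 25
python3 -m pendant '[{"delta_pos":[0,0,0],"twist":[0,0,0],"grip":60},{"delta_pos":[0,0,0],"twist":[0,0,0],"grip":70},{"delta_pos":[0,0,0],"twist":[0,0,0],"grip":70},{"delta_pos":[0,-4,0],"twist":[0,0,0],"grip":70},{"delta_pos":[0,-8,0],"twist":[0,0,0],"grip":70}]' 25
python3 - <<'E'
from h import *
st(); go([690,20,230],down(YAW))
E
```

```text
time_s: 10.05
ee_pos: [526.0, -66.1, 121.0]
ee_rot: [-89.9, -0.5, -5.0]
force: [0.2, 0.1, 9.4]
gripper_width: 23.9
time_s: 10.55
ee_pos: [523.7, -66.1, 199.1]
ee_rot: [-89.9, -0.1, -4.9]
force: [1.6, 0.4, 0.2]
gripper_width: 60.7
10.55 pos [523.7 -66.1 199.1] rot [-89.9  -0.1  -4.9] F [1.6 0.4 0.2] w 60.7 q [ -8.  15.  97.   0.  68. -94.]
delta [15.83 -3.06 10.  ] twist [-0.07 -0.    0.08] rows>= 4.0 1.0
```

```bash
python3 -m pendant '[{"delta_pos":[3.9,-0.8,2.5],"twist":[0,0,0],"grip":100},{"delta_pos":[7.8,-1.6,5],"twist":[0,0,0],"grip":100},{"delta_pos":[11.7,-2.4,7.5],"twist":[0,0,0],"grip":100},{"delta_pos":[15.8,-3,10],"twist":[0,0,0],"grip":100},{"delta_pos":[15.8,-3,10],"twist":[0,0,0],"grip":100}]' 25
python3 - <<'E'
from h import *
i,p,d=snap("wrist","w9"); st()
cv2.imwrite("pics/w9c.png",cv2.resize(p[100:200,200:330,::-1],(780,600),interpolation=cv2.INTER_CUBIC))
E
```

```text
time_s: 11.05
ee_pos: [695.1, 22.8, 228.9]
ee_rot: [-89.9, -0.4, -4.7]
force: [-0.9, -0.4, 0.1]
gripper_width: 91.3
11.1 pos [692.3  21.2 228.7] rot [-90.   -0.2  -4.8] F [-0.3 -0.2 -0.3] w 91.5 q [  1.  29.  71.   0.  80. -84.]
```

View pics/w9.png

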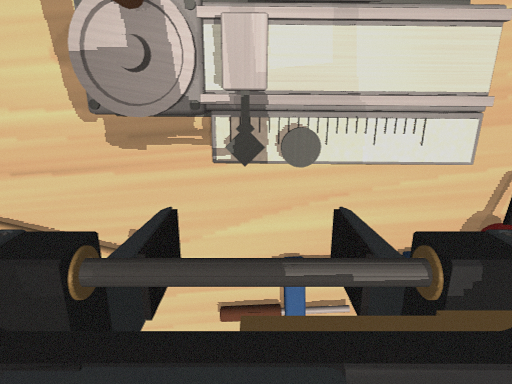

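View pics/w9c.png

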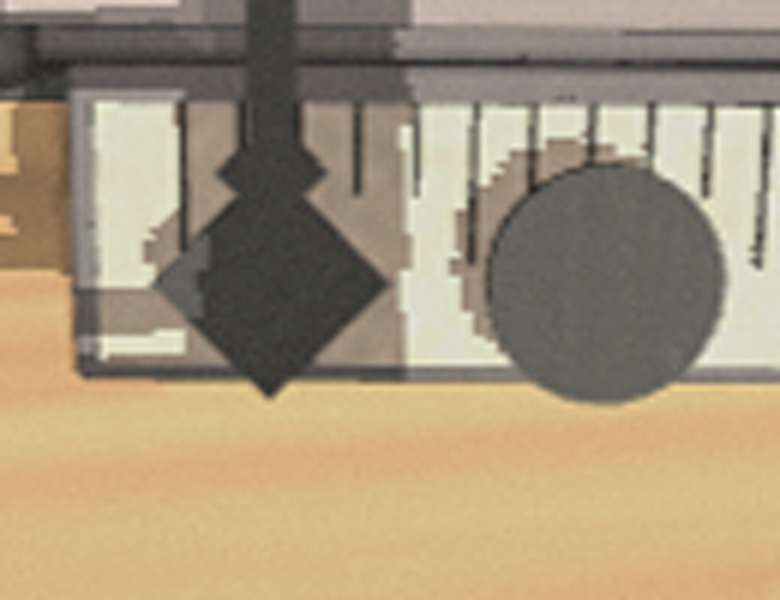

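Pointer x is about 271.5–272.5 and the diamond about 270–271 in the 6x crop, so they agree to roughly 0.3 mm. Next I push the lock home.

Run:
```python
from h import *
go([452,95,260],tiltn(25))
```

```text
delta [-24.54  -3.23   5.35] twist [ -0.07   0.11 -24.76] rows>= 6.0 3.0
```

```bash
python3 -m pendant '[{"delta_pos":[-4.7,-1,1.1],"twist":[0,0,-1],"grip":90},{"delta_pos":[-9.4,-2,2.1],"twist":[0,0,-7],"grip":80},{"delta_pos":[-14.1,-2.6,3.1],"twist":[0,0,-13],"grip":75},{"delta_pos":[-18.8,-3,4.1],"twist":[0,0,-19],"grip":75},{"delta_pos":[-23.4,-3.2,5.1],"twist":[0,0,-24.5],"grip":75}]' 50
python3 - <<'E'
from h import *
st();go([392.5,115.2,160.2],tiltn(25))
E
```

```text
time_s: 11.6
ee_pos: [458.1, 89.4, 260.8]
ee_rot: [-89.9, -25.0, -5.0]
force: [-1.1, 0.7, 1.8]
gripper_width: 68.2
11.6 pos [458.1  89.4 260.8] rot [-89.9 -25.   -5. ] F [-1.1  0.7  1.8] w 68.2 q [ 16.  -5. 115. -12.  47. -63.]
delta [-10.39   6.26   1.98] twist [-0.03 -0.13  0.05] rows>= 3.0 1.0
```

```bash
python3 -m pendant '[{"delta_pos":[-3.5,1.5,0.7],"twist":[0,0,0],"grip":75},{"delta_pos":[-7,3,1.4],"twist":[0,0,0],"grip":75},{"delta_pos":[-10.4,5,2],"twist":[0,0,0],"grip":75},{"delta_pos":[-10.4,6.2,2],"twist":[0,0,0],"grip":75},{"delta_pos":[-10.4,6.2,2],"twist":[0,0,0],"grip":75}]' 50
python3 - <<'E'
from h import *
st();go([450,109.6,80.5],tiltn(25))
E
```

```text
time_s: 12.1
ee_pos: [392.6, 114.9, 159.2]
ee_rot: [-90.1, -24.6, -4.8]
force: [0.7, -0.3, 1.0]
gripper_width: 68.1
12.1 pos [392.6 114.9 159.2] rot [-90.1 -24.6  -4.8] F [ 0.7 -0.3  1. ] w 68.1 q [ 24.  -4. 130. -22.  34. -45.]
delta [ 1.96  9.55 -0.02] twist [ 0.1   0.07 -0.38] rows>= 2.0 1.0
```

```bash
python3 -m pendant '[{"delta_pos":[0.5,2.5,0],"twist":[0,0,-0.2],"grip":75},{"delta_pos":[1,5,0],"twist":[0,0,-0.3],"grip":75},{"delta_pos":[1.5,7.5,0],"twist":[0,0,-0.3],"grip":75},{"delta_pos":[1.95,9.5,0],"twist":[0,0,-0.3],"grip":75},{"delta_pos":[1.95,9.5,0],"twist":[0,0,-0.3],"grip":60}]' 50
python3 -m pendant '[{"delta_pos":[0,0,0],"twist":[0,0,0],"grip":20},{"delta_pos":[0,0,0],"twist":[0,0,0],"grip":20},{"delta_pos":[0,0,0],"twist":[0,0,0],"grip":20},{"delta_pos":[0,0,0],"twist":[0,0,0],"grip":20},{"delta_pos":[0,0,0],"twist":[0,0,0],"grip":20}]' 50
python3 - <<'E'
from h import *
st();snap("wrist","w10")
E
```

```text
time_s: 12.6
ee_pos: [453.4, 110.2, 82.4]
ee_rot: [-90.1, -25.1, -5.0]
force: [-1.6, 1.0, 0.4]
gripper_width: 63.0
time_s: 13.1
ee_pos: [452.7, 109.2, 84.5]
ee_rot: [-90.3, -25.2, -4.8]
force: [1.2, -11.3, 4.4]
gripper_width: 34.5
13.1 pos [452.7 109.2  84.5] rot [-90.3 -25.2  -4.8] F [  1.2 -11.3   4.4] w 34.5 q [ 20.   8. 132. -33.  19. -36.]
```

View pics/w10.png

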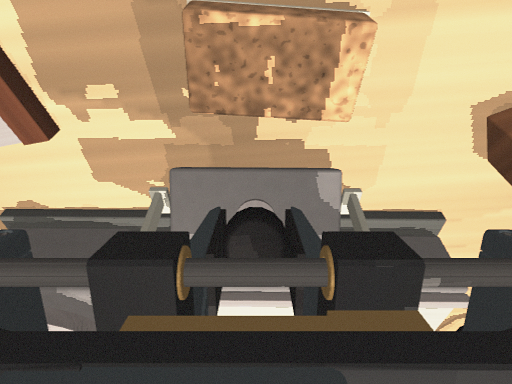

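```bash
python3 -m pendant '[{"delta_pos":[0.1,0.55,0],"twist":[0,0,0],"grip":20},{"delta_pos":[0.2,1.1,0],"twist":[0,0,0],"grip":20},{"delta_pos":[0.3,1.65,0],"twist":[0,0,0],"grip":20},{"delta_pos":[0.39,2.2,0],"twist":[0,0,0],"grip":20},{"delta_pos":[0.45,2.55,0],"twist":[0,0,0],"grip":20}]' 50
python3 -m pendant '[{"delta_pos":[0,0,0],"twist":[0,0,0],"grip":20},{"delta_pos":[0,-0.05,0],"twist":[0,0,0],"grip":30},{"delta_pos":[0,-0.05,0],"twist":[0,0,0],"grip":75},{"delta_pos":[0,-0.05,0],"twist":[0,0,0],"grip":75},{"delta_pos":[0,-0.05,0],"twist":[0,0,0],"grip":75}]' 50
python3 -m pendant '[{"delta_pos":[-0.5,-2.5,0],"twist":[0,0,0],"grip":75},{"delta_pos":[-1,-5,0],"twist":[0,0,0],"grip":75},{"delta_pos":[-1.5,-7.5,0],"twist":[0,0,0],"grip":75},{"delta_pos":[-2,-10,0],"twist":[0,0,0],"grip":75},{"delta_pos":[-2.4,-12,0],"twist":[0,0,0],"grip":75}]' 50
python3 - <<'E'
from h import *
st();i,p,d=snap("wrist","w11")
v,u=np.mgrid[0:384,0:512]
z=d; P=np.stack([(u-i["cx"])/i["fx"]*z,(v-i["cy"])/i["fy"]*z,z],-1)-i["t"]; X=P@i["R"]
for v in range(176,230,4): x=X[v,258]; print(v,np.round(x,0),"tx",round(x@tilt()[:,0],1),"ax",round(x@AX,1))
E
```

```text
time_s: 13.65
ee_pos: [467.4, 107.7, 63.4]
ee_rot: [-90.3, -25.2, -4.9]
force: [-32.4, -4.5, 55.9]
gripper_width: 34.4
time_s: 14.15
ee_pos: [467.8, 110.4, 63.2]
ee_rot: [-89.9, -25.2, -4.9]
force: [-0.9, -0.4, 0.7]
gripper_width: 55.6
time_s: 14.65
ee_pos: [394.4, 116.6, 162.2]
ee_rot: [-89.9, -25.2, -4.9]
force: [1.0, 0.4, -0.3]
gripper_width: 68.3
14.65 pos [394.4 116.6 162.2] rot [-89.9 -25.2  -4.9] F [ 1.   0.4 -0.3] w 68.3 q [ 25.  -4. 130. -22.  34. -44.]
176 [457. 115.  28.] tx 381.3 ax -232.3
180 [461. 115.  30.] tx 385.6 ax -233.5
184 [465. 114.  32.] tx 390.0 ax -234.2
188 [468. 114.  35.] tx 394.1 ax -233.2
192 [444. 116.  69.] tx 393.6 ax -191.2
196 [440. 116.  78.] tx 396.1 ax -181.7
200 [443. 116.  80.] tx 399.8 ax -182.1
204 [445. 116.  83.] tx 403.2 ax -180.5
208 [450. 115.  84.] tx 407.2 ax -182.8
212 [452. 115.  86.] tx 410.7 ax -182.1
216 [455. 115.  89.] tx 414.3 ax -181.6
220 [459. 114.  90.] tx 418.2 ax -182.5
224 [461. 114.  93.] tx 421.7 ax -181.6
228 [466. 114.  93.] tx 426.1 ax -184.8
```

View pics/w11.png

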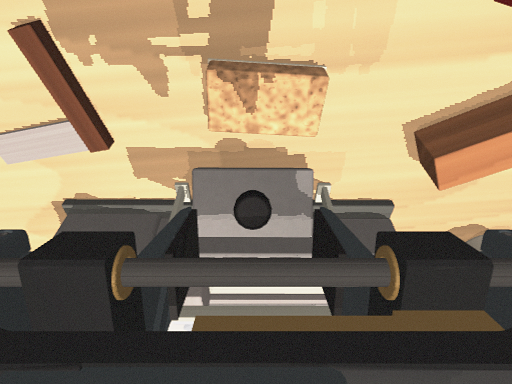

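Lock is home (cap back at axial -182, 26 mm below the out position). Next is the blank.

Run:
```python
from h import *
go([456,283,260],down(-68))
```

```text
delta [ 8.36 -6.57 17.1 ] twist [-14.15  62.03  22.66] rows>= 5.0 8.0
```

```bash
python3 -m pendant '[{"delta_pos":[1,-3,2.5],"twist":[-1.7,7.4,2.7],"grip":75},{"delta_pos":[2.5,-5,5.5],"twist":[-3.4,14.8,5.4],"grip":75},{"delta_pos":[4,-6,8.5],"twist":[-5.1,22.2,8.1],"grip":75},{"delta_pos":[5.5,-6.3,12],"twist":[-6.8,29.6,10.8],"grip":75},{"delta_pos":[7,-6.5,15],"twist":[-8.5,37,13.5],"grip":75}]' 40
python3 - <<'E'
from h import *
st();go([456,283,260],down(-68))
E
```

```text
time_s: 15.2
ee_pos: [444.4, 264.9, 250.0]
ee_rot: [-86.7, -9.9, -43.5]
force: [1.3, -0.2, 0.0]
gripper_width: 68.4
15.2 pos [444.4 264.9 250. ] rot [-86.7  -9.9 -43.5] F [ 1.3 -0.2  0. ] w 68.4 q [ 35.   9.  98. -10.  68.  -8.]
delta [-0.22 -0.93  2.17] twist [-5.4  24.77  9.06] rows>= 1.0 4.0
```

```bash
python3 -m pendant '[{"delta_pos":[-0.1,-0.3,0.7],"twist":[-1.4,6.2,2.3],"grip":75},{"delta_pos":[-0.2,-0.6,1.4],"twist":[-2.7,12.4,4.5],"grip":75},{"delta_pos":[-0.2,-0.9,2.1],"twist":[-4,18.6,6.8],"grip":75},{"delta_pos":[-0.2,-0.9,2.2],"twist":[-5.4,24.8,9],"grip":75},{"delta_pos":[-0.2,-0.9,2.2],"twist":[-5.4,24.8,9],"grip":75}]' 40
python3 - <<'E'
from h import *
i,p,d=snap("wrist","w12");st()
v,u=np.mgrid[0:384,0:512]
P=np.stack([(u-i["cx"])/i["fx"]*d,(v-i["cy"])/i["fy"]*d,d],-1)-i["t"]; X=P@i["R"]
m=((X[...,2]>42)&(X[...,2]<60)&(v<200)&(p[...,0]>p[...,2]*1.5)).astype(np.uint8)
cs,_=cv2.findContours(m,cv2.RETR_EXTERNAL,cv2.CHAIN_APPROX_NONE)
for c in cs:
    if cv2.contourArea(c)<800: continue
    w=np.array([cast(i,a+0.,b+0.,50)[:2] for a,b in c[:,0]],np.float32); r=cv2.minAreaRect(w); print(c[:,0].min(0),c[:,0].max(0),r,cv2.boxPoints(r), "z",np.median(X[...,2][m>0]), p[(m>0)].mean(0))
E
```

```text
time_s: 15.7
ee_pos: [456.9, 280.5, 258.4]
ee_rot: [-90.0, -0.2, -67.9]
force: [-0.4, 0.6, 0.0]
gripper_width: 68.4
15.75 pos [456.1 280.4 258.4] rot [-90.   -0.2 -67.8] F [-0.4  0.4  0.3] w 68.4 q [30. 13. 90. -0. 77.  8.]
[236  26] [276 158] ((427.5189514160156, 357.96905517578125), (44.72380828857422, 147.91563415527344), 21.97406005859375) [[379.1075  418.18655]
 [434.4556  281.0165 ]
 [475.9304  297.75156]
 [420.5823  434.9216 ]] z 49.16485099037676 [205.92440463  99.90769063  74.30041512]
[94  0] [157 101] ((273.96319580078125, 349.3158264160156), (46.647403717041016, 107.1318130493164), 30.66939353942871) [[226.57881 383.49216]
 [281.22498 291.34543]
 [321.3476  315.1395 ]
 [266.70142 407.28622]] z 49.16485099037676 [205.92440463  99.90769063  74.30041512]
```

View pics/w12.png

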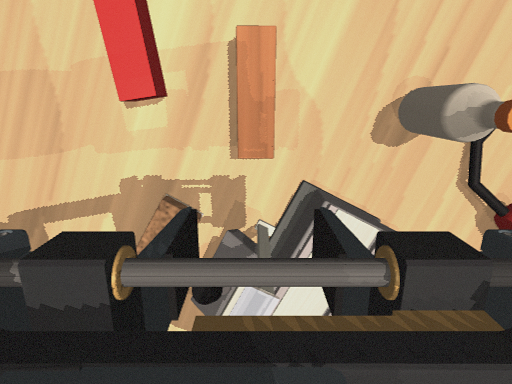

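Run:
```python
from h import *
p=np.load("pics/w12.npz")["p"]; cv2.imwrite("pics/w12c.png",cv2.resize(p[0:180,80:340,::-1],(780,540),interpolation=cv2.INTER_CUBIC))
go([427.7,356,130],down(-68)); go([427.7,356,31],down(-68))
```

```text
delta [-8.12 12.81  0.23] twist [0.04 0.23 0.23] rows>= 4.0 1.0
delta [-8.16 22.71  0.24] twist [0.04 0.23 0.23] rows>= 5.0 1.0
```

View pics/w12c.png

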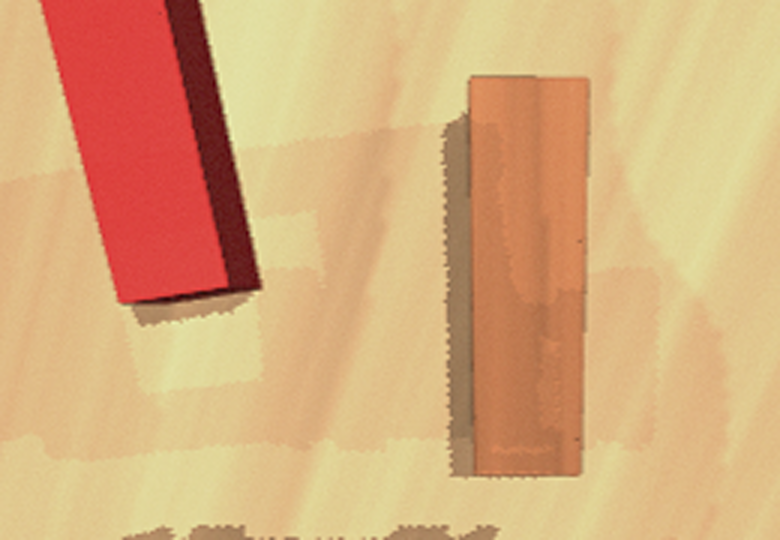

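The crop confirms the brown 45x150 block at full-image (256,92) as the blank. The red look-alike is at (130,50).

```bash
python3 -m pendant '[{"delta_pos":[-3.5,3.4,0.1],"twist":[0,0,0],"grip":80},{"delta_pos":[-7,6.8,0.2],"twist":[0,0,0],"grip":80},{"delta_pos":[-8.1,11,0.2],"twist":[0,0,0],"grip":80},{"delta_pos":[-8.1,14,0.2],"twist":[0,0,0],"grip":80},{"delta_pos":[-8.1,14,0.2],"twist":[0,0,0],"grip":80}]' 40
python3 - <<'E'
from h import *
st();i,p,d=snap("wrist","w13");go([427.7,356,31],down(-68))
E
```

```text
time_s: 16.25
ee_pos: [423.5, 354.5, 114.8]
ee_rot: [-90.5, -0.4, -67.6]
force: [0.3, 0.2, 0.3]
gripper_width: 72.9
16.25 pos [423.5 354.5 114.8] rot [-90.5  -0.4 -67.6] F [0.3 0.2 0.3] w 72.9 q [ 39.  21. 101.  -0.  59.  17.]
delta [0.   8.66 0.26] twist [0.23 0.32 0.28] rows>= 2.0 1.0
```

View pics/w13.png

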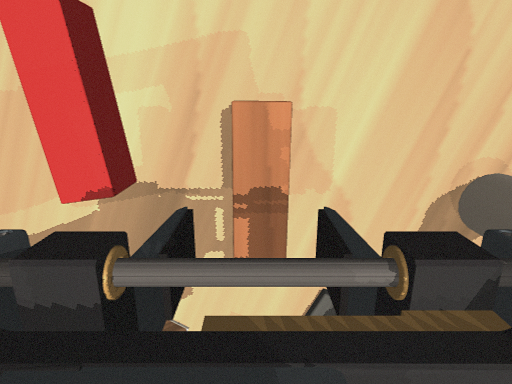

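```bash
python3 -m pendant '[{"delta_pos":[0,3.5,0.3],"twist":[0.2,0.3,0.2],"grip":80},{"delta_pos":[0,7,0.3],"twist":[0.2,0.3,0.2],"grip":80},{"delta_pos":[0,8.6,0.3],"twist":[0.2,0.3,0.2],"grip":80},{"delta_pos":[0,8.6,0.3],"twist":[0.2,0.3,0.2],"grip":60},{"delta_pos":[0,8.6,0.3],"twist":[0.2,0.3,0.2],"grip":40}]' 35
python3 -m pendant '[{"delta_pos":[0,0,0],"twist":[0,0,0],"grip":30},{"delta_pos":[0,0,0],"twist":[0,0,0],"grip":30},{"delta_pos":[0,0,0],"twist":[0,0,0],"grip":30},{"delta_pos":[0,0,0],"twist":[0,0,0],"grip":30},{"delta_pos":[0,-2,0],"twist":[0,0,0],"grip":30}]' 35
python3 - <<'E'
from h import *
st()
E
```

```text
time_s: 16.8
ee_pos: [431.3, 358.0, 35.3]
ee_rot: [-89.6, 0.1, -68.1]
force: [0.1, 0.3, -0.7]
gripper_width: 59.7
time_s: 17.3
ee_pos: [428.6, 356.1, 52.3]
ee_rot: [-90.0, -0.0, -68.1]
force: [-0.7, 0.3, -0.2]
gripper_width: 45.1
17.3 pos [428.6 356.1  52.3] rot [-90.   -0.  -68.1] F [-0.7  0.3 -0.2] w 45.1 q [ 39.  25. 105.  -0.  50.  17.]
```

```bash
cat >> h.py <<'E'
O=np.array([541.3,71.4,0])
def M(x,y,z): return O+x*MX+y*MY+np.array([0,0,z])
E
python3 - <<'E'
from h import *
go(M(42,65,235),down(-90+YAW))
i=dict(np.load("pics/w9.npz"))
for q in ((268,90),(269,12)):
    x=cast(i,*q,112)-O; print("stop edge m",x@MX,x@MY)
E
```

```text
delta [ 26.72 -18.25   6.52] twist [-2.000e-02  2.679e+01  4.000e-02] rows>= 7.0 4.0
stop edge m 72.96649596989793 -23.28685104594809
stop edge m 11.39301712607355 -23.368527303713744
```

```bash
python3 -m pendant '[{"delta_pos":[0,-4.9,0],"twist":[0,0,0],"grip":30},{"delta_pos":[0.5,-9.8,0],"twist":[0,0,0],"grip":30},{"delta_pos":[2,-14.4,0.5],"twist":[0,5,0],"grip":30},{"delta_pos":[5,-18.2,1.2],"twist":[0,10,0],"grip":30},{"delta_pos":[9.4,-18.7,2.3],"twist":[0,16,0],"grip":30}]' 35
python3 - <<'E'
from h import *
st();go(M(42,65,235),down(-90+YAW))
E
```

```text
time_s: 17.8
ee_pos: [487.9, 279.9, 246.9]
ee_rot: [-89.1, 0.4, -84.2]
force: [0.9, 0.3, -2.4]
gripper_width: 44.5
17.8 pos [487.9 279.9 246.9] rot [-89.1   0.4 -84.2] F [ 0.9  0.3 -2.4] w 44.5 q [29. 16. 89.  0. 75. 23.]
delta [15.69  1.2   8.52] twist [-0.82 10.73 -0.49] rows>= 4.0 2.0
```

```bash
python3 -m pendant '[{"delta_pos":[4,0.2,2.2],"twist":[0,4,0],"grip":30},{"delta_pos":[8,0.5,4.4],"twist":[0,8,0],"grip":30},{"delta_pos":[12,0.8,6.6],"twist":[0,10.7,0],"grip":30},{"delta_pos":[15.6,1.2,8.5],"twist":[0,10.7,0],"grip":30},{"delta_pos":[15.6,1.2,8.5],"twist":[0,10.7,0],"grip":30}]' 35
python3 - <<'E'
from h import *
i,p,d=snap("wrist","w14");st();go(M(42,65,110),down(-90+YAW));s=state();x=s["ee_pos"]-O;print(x@MX,x@MY)
E
```

```text
time_s: 18.3
ee_pos: [588.4, 127.1, 227.6]
ee_rot: [-89.8, -0.0, -95.1]
force: [-0.9, -0.1, -1.4]
gripper_width: 44.6
18.35 pos [587.  129.4 227.9] rot [-89.8   0.1 -95. ] F [ 0.5  0.7 -1.9] w 44.6 q [11. 20. 85.  0. 75. 16.]
delta [-0.31 11.79  0.11] twist [-0.16 -0.14 -0.1 ] rows>= 3.0 1.0
40.567906466040064 61.69767966827594
```

View pics/w14.png

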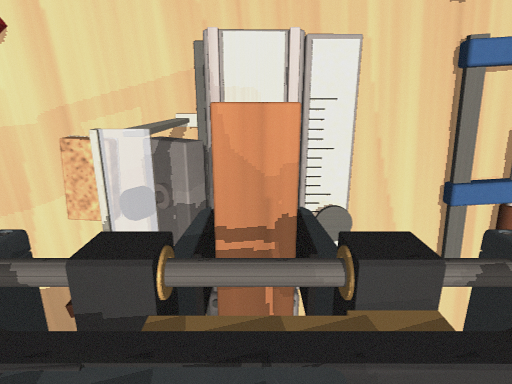

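Run:
```python
from h import *
i=dict(np.load("pics/w14.npz"));z=i["d"][150:180,240:270];print("topdepth",np.median(z))
for n,u,v,z in (("bL",211,103,246),("bR",300,103,246),("cL",220,40,70),("cR",288,40,70),("lipL",205,32,78),("lipR",305,32,78)):
    x=cast(i,u,v,z)-O; print(n,np.round([x@MX,x@MY],1))
```

```text
topdepth 158.46869
bL [ 22.5 135.7]
bR [ 64.6 135.6]
cL [ 10.2 194.4]
cR [ 76.2 194.2]
lipL [ -2.9 199.9]
lipR [ 91.3 199.6]
```

```bash
python3 -m pendant '[{"delta_pos":[-0.2,4,0.1],"twist":[0,0,0],"grip":30},{"delta_pos":[-0.2,8,0.1],"twist":[0,0,0],"grip":30},{"delta_pos":[-0.2,10.5,0.1],"twist":[0,0,0],"grip":30},{"delta_pos":[-0.2,11.4,0.1],"twist":[0,0,0],"grip":30},{"delta_pos":[-0.2,11.4,0.1],"twist":[0,0,0],"grip":30}]' 35
python3 - <<'E'
from h import *
i,p,d=snap("wrist","w15");st();s=state();x=s["ee_pos"]-O;print(x@MX,x@MY);go(M(41,60,103),down(-90+YAW)); snap("side","s15",(200,130,360,260),5)
E
```

```text
time_s: 18.85
ee_pos: [586.8, 134.5, 113.7]
ee_rot: [-89.9, 0.1, -94.8]
force: [0.0, -0.4, -1.8]
gripper_width: 45.0
18.9 pos [587.9 134.6 115.2] rot [-89.8   0.2 -94.8] F [ 0.1 -0.4 -1.8] w 44.6 q [12. 25. 94.  0. 60. 16.]
41.07479868413608 66.93641730191278
delta [ 0.7   1.22 -0.01] twist [-0.24  0.13 -0.15] rows>= 1.0 1.0
```

View pics/w15.png

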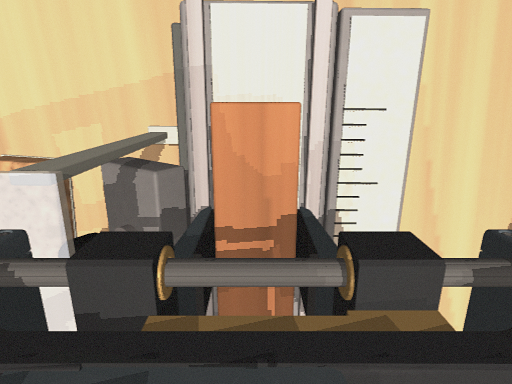

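View pics/s15.png

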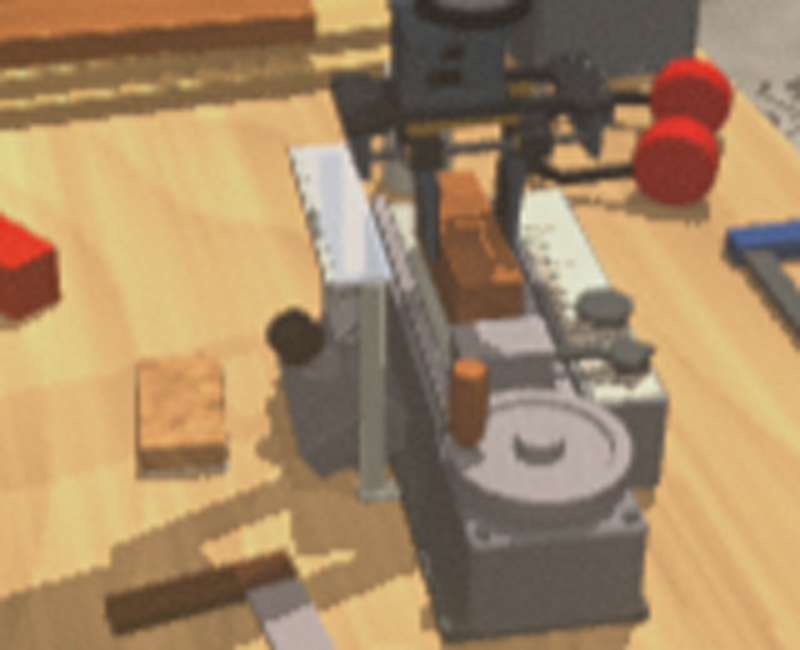

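```bash
python3 -m pendant '[{"delta_pos":[0,0.5,0],"twist":[0,0,0],"grip":30},{"delta_pos":[0,0.9,0],"twist":[0,0,0],"grip":30},{"delta_pos":[0,1.1,0],"twist":[0,0,0],"grip":30},{"delta_pos":[0,1.1,0],"twist":[0,0,0],"grip":30},{"delta_pos":[0,1.1,0],"twist":[0,0,0],"grip":30}]' 35
python3 - <<'E'
from h import *
st()
E
```

```text
time_s: 19.45
ee_pos: [588.0, 133.9, 105.1]
ee_rot: [-89.7, 0.2, -94.8]
force: [-2.4, -0.1, 4.9]
gripper_width: 44.7
19.45 pos [588.  133.9 105.1] rot [-89.7   0.2 -94.8] F [-2.4 -0.1  4.9] w 44.7 q [12. 26. 95.  0. 59. 16.]
```

Run:
```python
from h import *
i,p,d=snap("wrist","w16");st()
v,u=np.mgrid[0:384,0:512]
P=np.stack([(u-i["cx"])/i["fx"]*d,(v-i["cy"])/i["fy"]*d,d],-1)-i["t"]; X=P@i["R"]
for a,b in ((120,225),(120,255),(120,285),(170,225),(170,255),(170,285),(60,255),(30,255)): 
    z=np.median(X[a-4:a+5,b-4:b+5].reshape(-1,3),0);print(a,b,np.round([(z-O)@MX,(z-O)@MY,z[2]],1))
```

```text
19.5 pos [588.1 133.9 105. ] rot [-89.7   0.2 -94.8] F [-1.   0.1  6.1] w 44.4 q [12. 26. 95.  0. 59. 16.]
120 225 [ 27.2 134.3 119.1]
120 255 [ 42.  134.3 119.3]
120 285 [ 56.8 134.3 119.2]
170 225 [ 26.6 109.  119. ]
170 255 [ 42.  109.1 119.1]
170 285 [ 57.5 109.  119.1]
60 255 [ 42.1 168.   70. ]
30 255 [ 42.1 184.8  70.1]
```

View pics/w16.png

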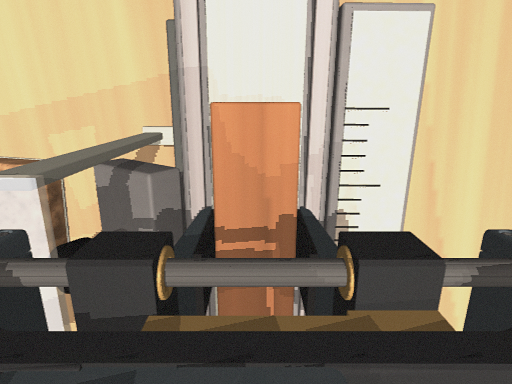

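```bash
python3 -m pendant '[{"delta_pos":[0.3,-0.05,0],"twist":[0,0,0],"grip":30},{"delta_pos":[0.6,-0.07,0],"twist":[0,0,0],"grip":30},{"delta_pos":[0.9,-0.07,0],"twist":[0,0,0],"grip":30},{"delta_pos":[1.1,-0.07,0],"twist":[0,0,0],"grip":30},{"delta_pos":[1.1,-0.07,0],"twist":[0,0,0],"grip":30}]' 35
python3 - <<'E'
from h import *
st();x=state()["ee_pos"]-O;print(x@MY)
E
```

```text
time_s: 20.0
ee_pos: [587.7, 123.0, 105.1]
ee_rot: [-89.7, 0.2, -94.9]
force: [-0.1, 3.1, 5.8]
gripper_width: 44.6
20.0 pos [587.7 123.  105.1] rot [-89.7   0.2 -94.9] F [-0.1  3.1  5.8] w 44.6 q [11. 25. 95.  0. 59. 15.]
55.35254833833757
```

```bash
python3 -m pendant '[{"delta_pos":[0.1,0,0],"twist":[0,0,0],"grip":30},{"delta_pos":[0.2,0,0],"twist":[0,0,0],"grip":30},{"delta_pos":[0.3,0,0],"twist":[0,0,0],"grip":30},{"delta_pos":[0.4,0,0],"twist":[0,0,0],"grip":30},{"delta_pos":[0.4,0,0],"twist":[0,0,0],"grip":30}]' 35
python3 - <<'E'
from h import *
st();x=state()["ee_pos"]-O;print(x@MY)
E
```

```text
time_s: 20.5
ee_pos: [587.5, 119.3, 105.1]
ee_rot: [-89.7, 0.2, -94.9]
force: [1.0, 4.1, 5.5]
gripper_width: 44.7
20.5 pos [587.5 119.3 105.1] rot [-89.7   0.2 -94.9] F [1.  4.1 5.5] w 44.7 q [10. 25. 96.  0. 59. 15.]
51.67006790477823
```

```bash
python3 -m pendant '[{"delta_pos":[0.05,0,0],"twist":[0,0,0],"grip":30},{"delta_pos":[0.1,0,0],"twist":[0,0,0],"grip":30},{"delta_pos":[0.15,0,0],"twist":[0,0,0],"grip":30},{"delta_pos":[0.2,0,0],"twist":[0,0,0],"grip":30},{"delta_pos":[0.2,0,0],"twist":[0,0,0],"grip":30}]' 35
python3 - <<'E'
from h import *
st();x=state()["ee_pos"]-O;print(x@MY)
E
```

```text
time_s: 21.0
ee_pos: [587.3, 117.4, 105.1]
ee_rot: [-89.7, 0.2, -94.9]
force: [0.8, 3.1, 5.2]
gripper_width: 44.7
21.0 pos [587.3 117.4 105.1] rot [-89.7   0.2 -94.9] F [0.8 3.1 5.2] w 44.7 q [10. 25. 96.  0. 59. 15.]
49.74354546566224
```

```bash
python3 -m pendant '[{"delta_pos":[0.05,0,0],"twist":[0,0,0],"grip":30},{"delta_pos":[0.1,0,0],"twist":[0,0,0],"grip":30},{"delta_pos":[0.15,0,0],"twist":[0,0,0],"grip":30},{"delta_pos":[0.2,0,0],"twist":[0,0,0],"grip":30},{"delta_pos":[0.2,0,0],"twist":[0,0,0],"grip":30}]' 35
python3 - <<'E'
from h import *
st();x=state()["ee_pos"]-O;print(x@MY);snap("side","s17",(220,150,350,250),6)
E
```

```text
time_s: 21.5
ee_pos: [587.3, 116.3, 105.1]
ee_rot: [-89.7, 0.3, -94.9]
force: [-0.2, 6.4, 6.1]
gripper_width: 44.8
21.5 pos [587.3 116.3 105.1] rot [-89.7   0.3 -94.9] F [-0.2  6.4  6.1] w 44.8 q [10. 25. 96.  0. 59. 15.]
48.63534811669448
```

View pics/s17.png

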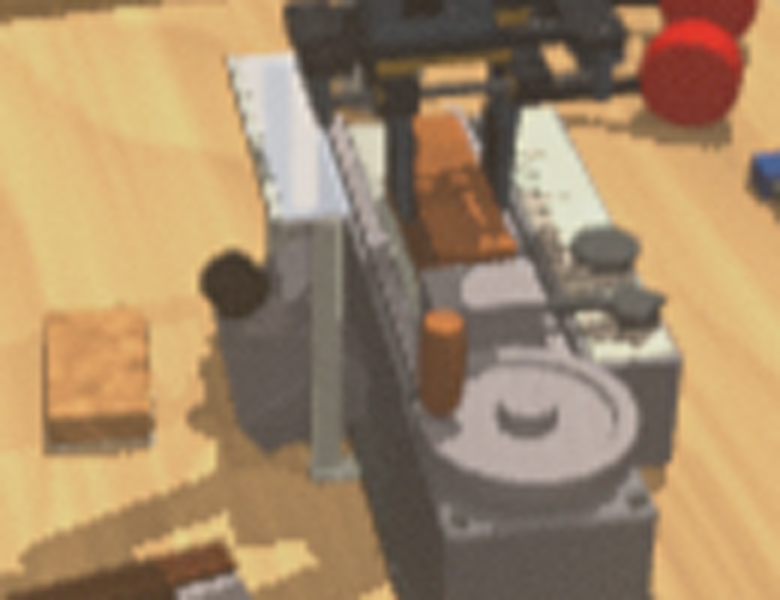

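```bash
python3 -m pendant '[{"delta_pos":[0.05,0,0],"twist":[0,0,0],"grip":30},{"delta_pos":[0.1,0,0],"twist":[0,0,0],"grip":30},{"delta_pos":[0.12,0,0],"twist":[0,0,0],"grip":30},{"delta_pos":[0.12,0,0],"twist":[0,0,0],"grip":30},{"delta_pos":[0.12,0,0],"twist":[0,0,0],"grip":30}]' 35
python3 - <<'E'
from h import *
st();x=state()["ee_pos"]-O;print(x@MY)
E
```

```text
time_s: 22.05
ee_pos: [587.3, 116.2, 105.2]
ee_rot: [-89.7, 0.4, -94.9]
force: [1.6, 9.3, 5.2]
gripper_width: 44.7
22.05 pos [587.3 116.2 105.2] rot [-89.7   0.4 -94.9] F [1.6 9.3 5.2] w 44.7 q [10. 25. 96.  0. 59. 15.]
48.55500142971506
```

```bash
python3 -m pendant '[{"delta_pos":[-0.1,0,0],"twist":[0,0,0],"grip":30},{"delta_pos":[-0.1,0,0],"twist":[0,0,0],"grip":65},{"delta_pos":[-0.1,0,0],"twist":[0,0,0],"grip":70},{"delta_pos":[-0.1,0,0],"twist":[0,0,0],"grip":70},{"delta_pos":[-0.1,0,0],"twist":[0,0,0],"grip":70}]' 35
python3 -m pendant '[{"delta_pos":[-0.1,-2,0],"twist":[0,0,0],"grip":70},{"delta_pos":[-0.1,-6,0],"twist":[0,0,0],"grip":70},{"delta_pos":[-0.1,-10,0],"twist":[0,0,0],"grip":70},{"delta_pos":[-0.1,-14,0],"twist":[0,0,0],"grip":70},{"delta_pos":[-0.1,-16,0],"twist":[0,0,0],"grip":70}]' 35
python3 - <<'E'
from h import *
st();go(M(150,10,265),down(YAW))
E
```

```text
time_s: 22.55
ee_pos: [585.8, 114.0, 103.6]
ee_rot: [-89.9, 0.1, -94.8]
force: [-0.4, 0.5, -0.5]
gripper_width: 63.9
time_s: 23.05
ee_pos: [586.8, 115.2, 268.0]
ee_rot: [-89.5, 0.2, -94.8]
force: [0.4, -0.3, -0.5]
gripper_width: 64.3
23.05 pos [586.8 115.2 268. ] rot [-89.5   0.2 -94.8] F [ 0.4 -0.3 -0.5] w 64.3 q [10. 19. 81.  0. 79. 15.]
delta [ 3.76  0.38 10.83] twist [ -0.54 -89.94   0.24] rows>= 3.0 11.0
```

```bash
python3 -m pendant '[{"delta_pos":[4,0,1],"twist":[0,0,0],"grip":70},{"delta_pos":[8,0,2],"twist":[0,0,0],"grip":70},{"delta_pos":[12,0,3],"twist":[0,0,0],"grip":70},{"delta_pos":[15,0,3],"twist":[0,0,0],"grip":70},{"delta_pos":[15,0,3],"twist":[0,0,0],"grip":70}]' 35
python3 - <<'E'
from h import *
i,p,d=snap("wrist","w18");st();snap("top","t18",(90,100,330,240),3.3)
v,u=np.mgrid[0:384,0:512]
P=np.stack([(u-i["cx"])/i["fx"]*d,(v-i["cy"])/i["fy"]*d,d],-1)-i["t"]; X=P@i["R"]; np.save("pics/X18.npy",X)
E
```

```text
time_s: 23.55
ee_pos: [602.5, -40.6, 263.4]
ee_rot: [-89.9, 0.0, -95.1]
force: [0.1, -0.3, 0.1]
gripper_width: 64.0
23.6 pos [602.6 -38.5 263.5] rot [-89.9   0.1 -95. ] F [ 1.4 -0.3  0.1] w 64.1 q [-5. 19. 81.  0. 80.  0.]
```

View pics/w18.png

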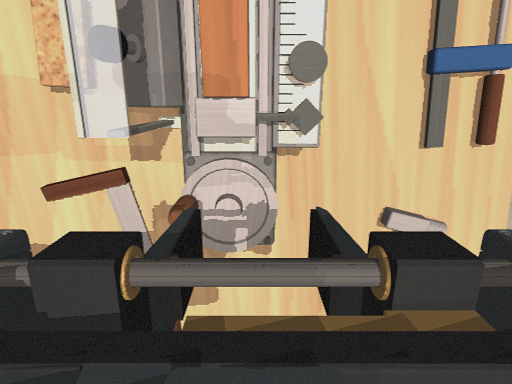

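View pics/t18.png

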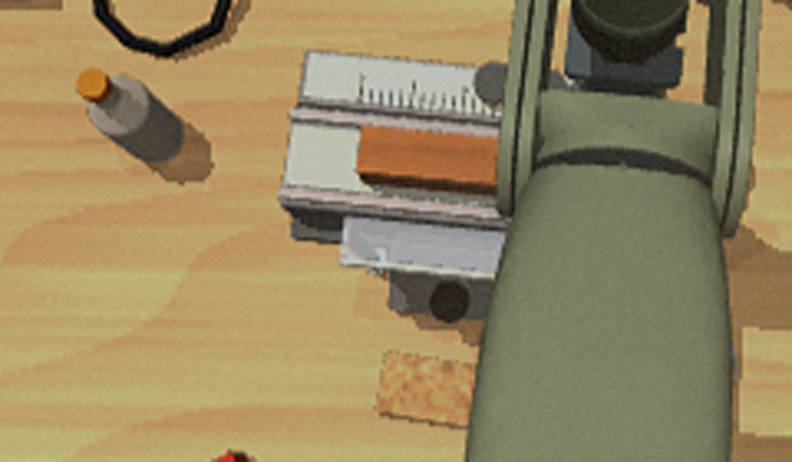

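Run:
```python
from h import *
p=np.load("pics/w18.npz")["p"]; cv2.imwrite("pics/w18c.png",cv2.resize(p[20:160,170:350,::-1],(770,600),interpolation=cv2.INTER_CUBIC))
i=dict(np.load("pics/w18.npz"));X=np.load("pics/X18.npy")
for a,b in ((40,210),(40,225),(40,243),(85,225),(10,225)):
    z=np.median(X[a-3:a+4,b-3:b+4].reshape(-1,3),0);print(a,b,np.round([(z-O)@MX,(z-O)@MY,z[2]],1))
```

```text
40 210 [ 30.2  26.2 119.2]
40 225 [ 44.2  26.2 119.2]
40 243 [ 61.   26.  119.2]
85 225 [ 43.1 -13.7 119.3]
10 225 [ 44.9  51.  119.3]
```

View pics/w18c.png

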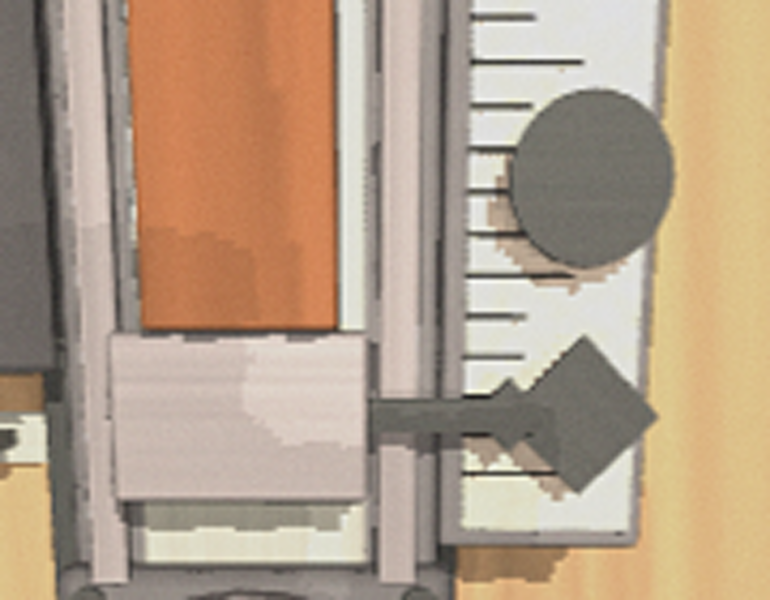

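Run:
```python
from h import *
i=dict(np.load("pics/w18.npz"))
for n,x,y,z in (("blankL",145,329,120),("blankR",337,329,120),("blockL",112,336,112),("blockR",367,333,112),("pointer",509,414,92),("dia",585,414,90),("diaR",657,415,90)):
    q=cast(i,170+x/4.278,20+y/4.286,z)-O; print(n,np.round([q@MX,q@MY],1))
```

```text
blankL [ 22.3 -24.5]
blankR [ 65.9 -24.6]
blockL [ 13.2 -25.9]
blockR [ 72.8 -25.4]
pointer [108.6 -44.8]
dia [128.  -44.9]
diaR [146.3 -45.2]
```

```bash
python3 -c "
from h import *
st(); print(job.job_done())"
```

```text
23.65 pos [602.7 -37.2 263.6] rot [-89.9   0.1 -94.9] F [-0.3  0.2  0.5] w 63.8 q [-5. 19. 81.  0. 80.  0.]
the job is handed in; nothing more can be done
None
```

I pulled the lock right out, cranked the handwheel anticlockwise by about half a turn to the diamond flag, and pushed the lock home. Then I laid the brown blank in the channel and pushed it against the stop. I handed the job in at 23.65 s; no verdict was reported.

Last checks before handing in:
- **Pointer:** its centre was within about 0.3 mm of the diamond's centre along the scale.
- **Lock:** the depth reading put the knob's end back at its starting height, 26 mm in from the out position.
- **Blank:** its top was level at 119.2 mm, and it lay about 1 mm off the channel's centre line. The push against the stop built up to about 9 N without further movement. The last picture measured a gap of about 1 mm at the end, within both the measuring error and the 4 mm allowed.
- **Gripper:** open and well clear, at about 264 mm above the bench.

Two things did not go to plan:
- **Knob grasp:** the first approach, in line with the knob's axis, ran joint 4 to its range limit (-77°). I gripped the knob at a 25° tilt instead.
- **Camera agreement:** the top and wrist cameras differed by up to about 7 mm in y, so I averaged them or re-measured up close.

I did not move any of the other things on purpose, but I made no separate measurement of them at the end.

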